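Dock the collet block under its hold-down finger and load the collets

TASK

Set up the collet block for shaft work: first slide it, tongue end leading, into the nest on the bench until it sits flat, square and fully home against the end stop with the sprung hold-down finger bearing on its tongue. Then take every collet out of the sloped wooden rack and stand it upright in a tapered seat of its own size in the block, pressed fully home. Leave the dish, the air can, the screwdriver and the oil bottle where they are.

Things in the scene. Friction and masses are not known exactly. Their poses are not given: they have to be found in the camera images.
- block: Aluminium gang collet block, 0.74 kg, loose. Main body 176 (x) x 50 (y) x 36 mm tall, spanning x -88..88; at its +x end a lower tongue, x 88..128, 50 wide, 20 tall. Origin at the centre of the main body's underside (centre of mass within 10 mm in x), z up. Four tapered seats, 8 degrees a side, open on top along x: small (mouth 25.2 mm) at x -66, -22; large (mouth 31.6 mm) at x 22, 66.
- seat_small_1 (a point): On the axis of the small tapered seat at block x = -66 mm, 14.5 mm above the block's underside (21.5 mm below its top): where the centre of a small collet's small end lies when it is fully seated (to about 1 mm). A seated collet's head then starts 2.5 mm above the block's top.
- seat_small_2 (a point): On the axis of the small tapered seat at block x = -22 mm, 14.5 mm above the block's underside (21.5 mm below its top): where the centre of a small collet's small end lies when it is fully seated (to about 1 mm). A seated collet's head then starts 2.5 mm above the block's top.
- seat_large_1 (a point): On the axis of the large tapered seat at block x = 22 mm, 9 mm above the block's underside (27 mm below its top): where the centre of a large collet's small end lies when it is fully seated (to about 1 mm). A seated collet's head then starts 3 mm above the block's top.
- seat_large_2 (a point): On the axis of the large tapered seat at block x = 66 mm, 9 mm above the block's underside (27 mm below its top): where the centre of a large collet's small end lies when it is fully seated (to about 1 mm). A seated collet's head then starts 3 mm above the block's top.
- nest: Fixed nest. Origin on the bench under the block's origin when home; x is the way the block slides in, z up. Steel plate x -100..210, y +-55, top 8 mm up. Side rails 14 mm tall on it, x 75..128, inner faces y +-26, 12 mm thick, flared mouths from x 57. End stop 20 mm tall, face at x 128.5, meets the tongue. Set the block on the plate at least 55 mm short of home, then slide it to +x.
- hold_down (a joint): Sprung hold-down finger, a 10 mm steel bar on a pivot at nest x 182, 34 mm up, reaching back over the stop on the centre line. Radians: 0 at rest, grows as the nose lifts, about 0.08 with the tongue beneath. Its upturned toe starts at nest x 93; the tongue sliding in lifts it by itself, and the nose then bears with about 5 N (sliding in takes about 8 to 15 N in all).
- finger_nose (a point): The underside of the nose of the hold-down finger, where it bears; at rest 23 mm above the bench (5 mm lower than the top of the tongue on the plate) at nest x = 117.
- collet_large_1: Large slit spring collet of bright steel, 42 mm tall, 0.18 kg. Below, a taper of 8 degrees a side, 24 mm across at the small end and 32.4 mm across 30 mm higher; above, a straight head 33 mm across, 12 mm tall, to grip it by. Origin at the centre of the small end, z along its axis to the head. May be absent.
- collet_small_1: Small slit spring collet of bright steel, 34 mm tall, 0.09 kg. Below, a taper of 8 degrees a side, 19.2 mm across at the small end and 26 mm across 24 mm higher; above, a straight head 26.6 mm across, 10 mm tall, to grip it by. Origin at the centre of the small end, z along its axis to the head. May be absent.
- collet_large_2: Large slit spring collet of bright steel, 42 mm tall, 0.18 kg. Below, a taper of 8 degrees a side, 24 mm across at the small end and 32.4 mm across 30 mm higher; above, a straight head 33 mm across, 12 mm tall, to grip it by. Origin at the centre of the small end, z along its axis to the head. May be absent.
- collet_small_2: Small slit spring collet of bright steel, 34 mm tall, 0.09 kg. Below, a taper of 8 degrees a side, 19.2 mm across at the small end and 26 mm across 24 mm higher; above, a straight head 26.6 mm across, 10 mm tall, to grip it by. Origin at the centre of the small end, z along its axis to the head. May be absent.
- rack: Plywood rack fixed to the bench, 250 mm long (its y), with four plain round holes 32 mm across, at rack y -96, -32, 32, 96. Its face, holes and the collets loose in them lean 18 to 30 degrees to the rack's -x side (the robot's). Holes are 15 mm deep square to the face: a large collet stands 27 mm, a small one 19 mm proud of it. Origin on the bench under the middle of the face.
- dish: Steel parts dish, 112 mm across, 28 mm tall, a bystander. Origin under its centre.
- air_can: Black air can of a rear shock, 56 mm across, 102 mm tall, standing; a bystander. Origin under its centre.
- driver: Screwdriver with a red handle, 190 mm long, lying on the bench; a bystander.
- oil: White oil bottle, 60 mm across, about 170 mm tall, a bystander. Origin under its centre.
Not all that is in view belongs to the job. Leave any yellow look-alike of the collet_large_2 alone.

How it is judged:
By the outcome, as a careful person would: the job done as asked, in the order asked, and still so for the second after the job is handed in, with the robot touching nothing.
Of collet_large_1, collet_small_1, collet_large_2, collet_small_2 only 3 to 4 are there at a start; the rules pass over those that are not, and their reading is None.
At some moment in a run one of block may be knocked a few centimetres aside while the robot is not near it.
It also fails if it takes over 210 s, if anything falls off the work surface, if the arm or the gripper's body presses on something with over 40 N, if the wrist force passes 120 N, or if a joint passes its speed limit or range.

ROBOT

A 6-joint arm with a two-finger parallel gripper is mounted at the origin on the work surface. World frame = base frame: x ahead of the robot, y to its left, z up, the work surface at z = 0. Lengths are in mm, angles in rad, forces in N, time in s.
With the tool pointing down it reaches from about 300 to 775 mm from the base axis. Payload 14.6 kg.
Tool frame: the origin (TCP) lies on the front face of the gripper's body, between the roots of the fingers; the fingertips stand 97 mm ahead of it and the grasp point (between the pads) lies 78 mm ahead of it; z points along the fingers, y is the line along which they close (so a half turn about z gives the same grasp; the last joint's range is limited). The gripper opens to 94 mm and grips with 3 to 60 N. Pads are 16 mm wide; open, the fingers measure 119 mm over their backs; the gripper's body (75 mm by 177 mm) begins 78 mm behind the grasp point.
Start: joints at [1.042, 0.3, 1.521, -0, 1.321, -0.067], TCP at [245.054, 492.38, 302.646] pointing down, gripper open.
Joint ranges: [-3.03, 3.03], [-0.79, 2.21], [0.23, 2.52], [-1.04, 4.18], [0, 3.07], [-2.55, 2.55]. Speed limits (rad/s): [2.22, 2.22, 2.57, 3.14, 3.14, 3.14].

INTERFACE

Orientations are given as [roll, pitch, yaw] about the fixed x, y, z axes, in that order (R = Rz(yaw) Ry(pitch) Rx(roll)).
In Python, from cell import * gives the robot as it stands.
- The arm moves only by the tool carry_out, never from a script. Its arguments are lists of equal length, an entry for each row: "slide": the shift along the world's x, y, z scaled (see below), a list of three; "dr": the turn, a rotation vector about the world's x, y, z scaled (see below), a list of three; "gripper": the opening in per cent of the stroke, from 0 (shut) to 100 (fully open). A call has 1 to 10 rows; each row is the pose to reach, as a shift and turn from the pose commanded when the call began, turning the shorter way round; what a row does not reach only later rows make up. The controller multiplies each number of a shift by 0.25 m and each number of a turn by 360 degrees. A row lasts 1/12 s, in which the tool goes at most 41.7 mm and 7.16 degrees, less where a joint would pass 70% of its speed; a pose out of reach is approached as far as the arm can. A call with a number of a shift or a turn outside -1 to 1 is refused whole. A call with a gripper value outside its range is refused whole. The fingers move at their own pace and stop on an object; "newtons" is the grip in N (left out, the last holds). Time passes only in rows, so rows that repeat a pose let the fingers close. It gives the time, the measured TCP pose, the force, the opening and the grip force at its end, in the units of the state.
- read_state(): the state, without advancing time (a new reading comes with each control period).
- camera(name): name is "side" or "top" or "wrist"; returns the picture (420x560x3 uint8, red, green, blue); there is no depth.
- camera_model(name): a dict with "vfov" (degrees; the focal length in pixels is half the picture's height over the tangent of half this angle, whatever the lens; pixels are square), "cx", "cy" (the principal point, pixels), "R" (3x3) and "t" (3): a world point X has camera coordinates R X + t. Camera axes: x right, y down, z forward; pixel columns grow to the right and rows downward; lengths in mm; the calibration is good to about 2 mm. The wrist camera is an equidistant fisheye: a pixel r from the principal point sees the ray r / f radians off the axis. A picture is of the moment at which its call begins: read the wrist's pose just before it. camera_model takes no time and is no camera call; for the wrist camera it gives the pose at the moment of the call.
- sign_off(): hands the job in; it is judged then, once.
The state is a dict: "clock": time; "joints": joint angles; "qd": joint speeds; "effort": joint torques, N m; "eef_pos": TCP position; "eef_rot": TCP orientation; "wrist_force": force on the tool from outside, world axes, zero at the start; "moment": the same for the moment, N m; "finger_gap": finger opening in mm; "finger_force": force on a finger pad.
Only numpy, scipy, OpenCV 4.12 (cv2) and the standard library are available. Lean on these libraries where they do the work, as an engineer would, in place of code of your own. Each camera call takes 0.05 s, during which the arm holds its last target. There are 200 camera calls.

## Working session

There is one attempt and no reset: what is moved stays moved. The work goes in short steps, Python scripts to look and compute and a tool call to move; the robot and the scene stay as the last step left them, time stands still between calls to the robot, and variables do not carry over. Pictures are saved under pics/ and viewed, at most 14 in all, crops included, and the job is handed in when it is done.

Besides the shell and the picture viewer there is one more tool, called as name(argument=value, ...), one argument or row to a line, values as JSON. carry_out: Moves the arm, as the interface text tells. Its arguments: {"type":"object","properties":{"slide":{"type":"array","items":{"type":"array","items":{"type":"number","minimum":-1,"maximum":1}}},"dr":{"type":"array","items":{"type":"array","items":{"type":"number","minimum":-1,"maximum":1}}},"gripper":{"type":"array","items":{"type":"number"}},"newtons":{"type":"number"}},"required":["slide","dr","gripper"]}

```bash
mkdir -p pics; ls; python3 - <<'E'
from cell import *
import cv2
print(read_state())
for n in ("top","side"):
    m=camera_model(n); print(n,m)
    cv2.imwrite(f"pics/{n}0.png",cv2.resize(camera(n)[:,:,::-1],(800,600),interpolation=cv2.INTER_CUBIC))
E
```

```text
pics
{'clock': 0.0, 'joints': array([ 1.04240884e+00,  3.00491929e-01,  1.52160018e+00,  7.86314056e-06,
        1.32069726e+00, -6.66111513e-02]), 'qd': array([-5.37419123e-04, -1.47515973e-04, -1.12153891e-03, -6.15388287e-04,
        6.03732275e-05, -1.00634815e-04]), 'effort': array([-3.08123317e-04, -5.31819284e+01, -3.52724111e+01,  7.07415864e-02,
        2.44884094e-02, -6.26700739e-05]), 'eef_pos': array([244.97529391, 492.25705758, 302.06675869]), 'eef_rot': array([-3.14039910e+00, -8.72548092e-05,  2.67981431e+00]), 'wrist_force': array([-0.24655716,  0.1170808 ,  0.36246144]), 'moment': array([ 0.01250707,  0.02664491, -0.00161155]), 'finger_force': 0.0, 'finger_gap': 94.15902229827736}
top {'vfov': 55.05462779292623, 'cx': 279.20696291992704, 'cy': 213.98831015251926, 'R': array([[-0.00912376, -0.99984561,  0.01501709],
       [-0.98436859,  0.00633902, -0.17600653],
       [ 0.17588416, -0.01638819, -0.98427445]]), 't': array([ 98.21246861, 608.24975541, 953.27205374])}
side {'vfov': 51.248728582717675, 'cx': 275.22655460334096, 'cy': 214.92842702232954, 'R': array([[-0.99462155, -0.10343075,  0.0054822 ],
       [-0.07658204,  0.69873643, -0.7112683 ],
       [ 0.0697364 , -0.70786262, -0.70289925]]), 't': array([ 596.93952359,    2.91410882, 1370.65204186])}
```

View pics/top0.png

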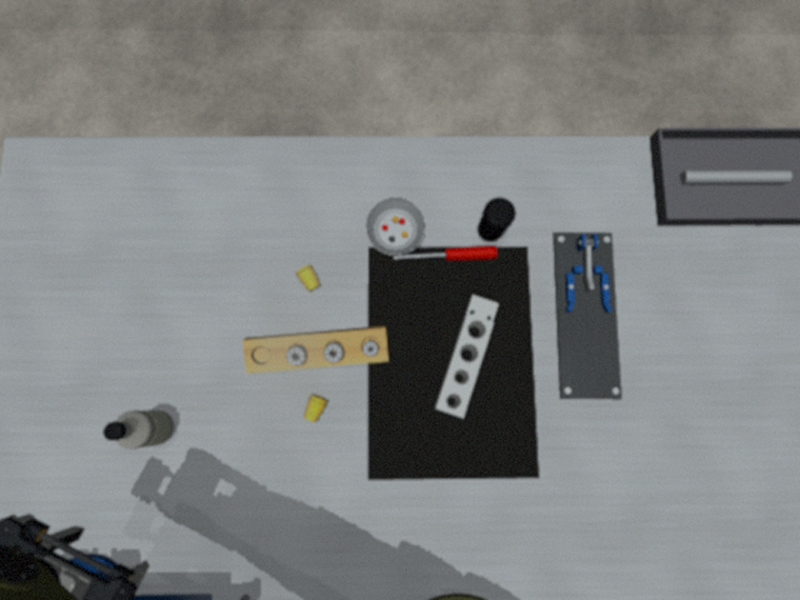

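View pics/side0.png

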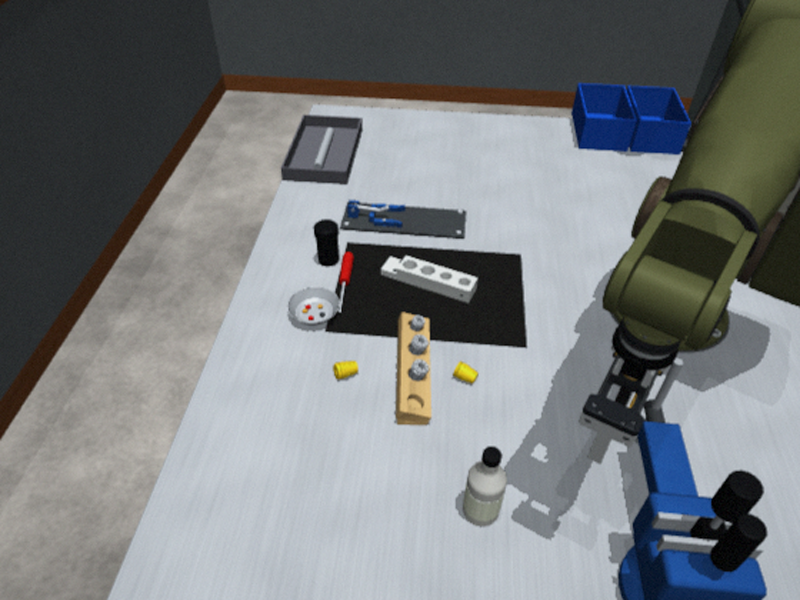

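The top view shows the block at about (468,355) in the enlarged picture. Its tongue is up (+x), on the black mat. The nest is at (588,315) with its finger end up. The rack is at (316,350) with three collets and an empty left hole. Two yellow look-alikes lie loose.

```bash
cat > h.py <<'E'
from cell import *
import numpy as np, cv2
from scipy.spatial.transform import Rotation as Ro
def foc(m): return 210/np.tan(np.radians(m["vfov"]/2))
def bp(m,u,v,z,fish=False):
    "pixel -> world point on the plane of height z"
    f=foc(m); d=np.array([(u-m["cx"])/f,(v-m["cy"])/f,1.])
    if fish:
        r=np.hypot(d[0],d[1]); d=np.array([d[0]/r*np.sin(r),d[1]/r*np.sin(r),np.cos(r)]) if r>0 else d
    R=np.array(m["R"]); c=-R.T@m["t"]; w=R.T@d
    return c+w*(z-c[2])/w[2]
def pj(m,X,fish=False):
    X=np.atleast_2d(X)@np.array(m["R"]).T+m["t"]; f=foc(m)
    if fish:
        rr=np.hypot(X[:,0],X[:,1])+1e-9; th=np.arctan2(rr,X[:,2])
        return np.c_[m["cx"]+f*th*X[:,0]/rr,m["cy"]+f*th*X[:,1]/rr]
    return np.c_[m["cx"]+f*X[:,0]/X[:,2],m["cy"]+f*X[:,1]/X[:,2]]
def frame(o,yaw,P):
    "points of a frame standing on the bench, to world"
    return np.array(o)+np.atleast_2d(P)@Ro.from_euler('z',yaw).as_matrix().T
E
python3 - <<'E'
from h import *
im=camera("top")[:,:,::-1]
cv2.imwrite("pics/topc.png",cv2.resize(im[195:300,300:440],(800,600),interpolation=cv2.INTER_CUBIC))
cv2.imwrite("pics/rackc.png",cv2.resize(im[180:300,165:325],(800,600),interpolation=cv2.INTER_CUBIC))
im=camera("side")[:,:,::-1]
cv2.imwrite("pics/sidec.png",cv2.resize(im[135:300,230:450],(800,600),interpolation=cv2.INTER_CUBIC))
E
```

```text
(no output)
```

View pics/topc.png

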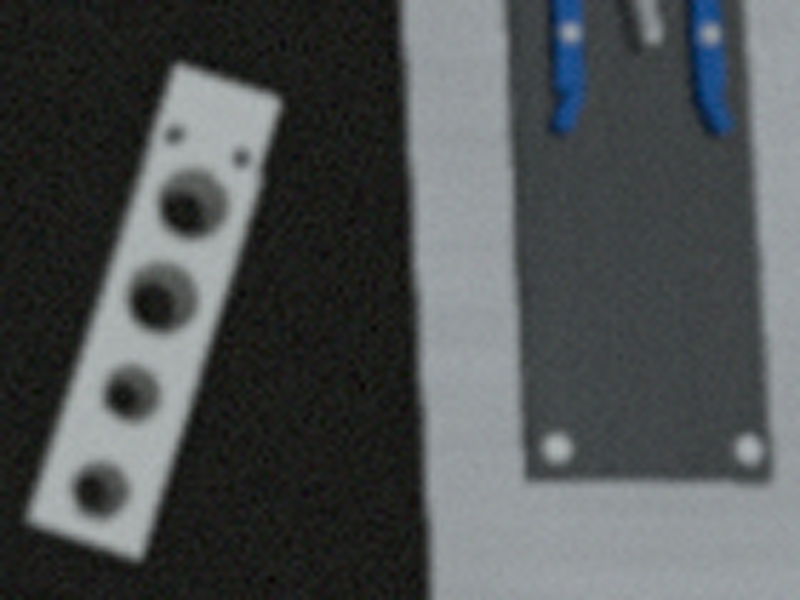

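View pics/rackc.png

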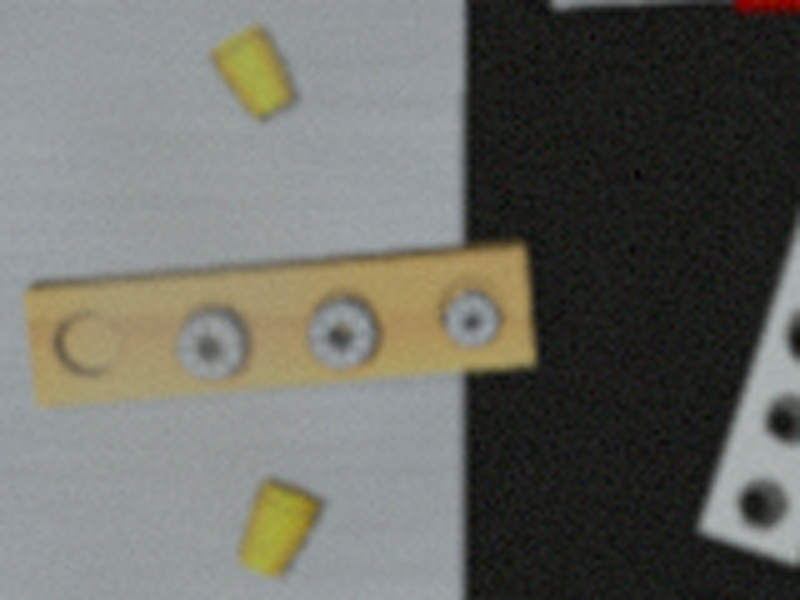

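The crops show:
- **Block:** mouths at crop (193,204), (162,297), (132,393) and (101,490).
- **Nest:** plate's near corners at (525,478) and (772,482).
- **Rack:** from +y, an empty hole, a large, a large, then a small collet. Heads are at (212,344), (343,333) and (471,319).

View pics/sidec.png

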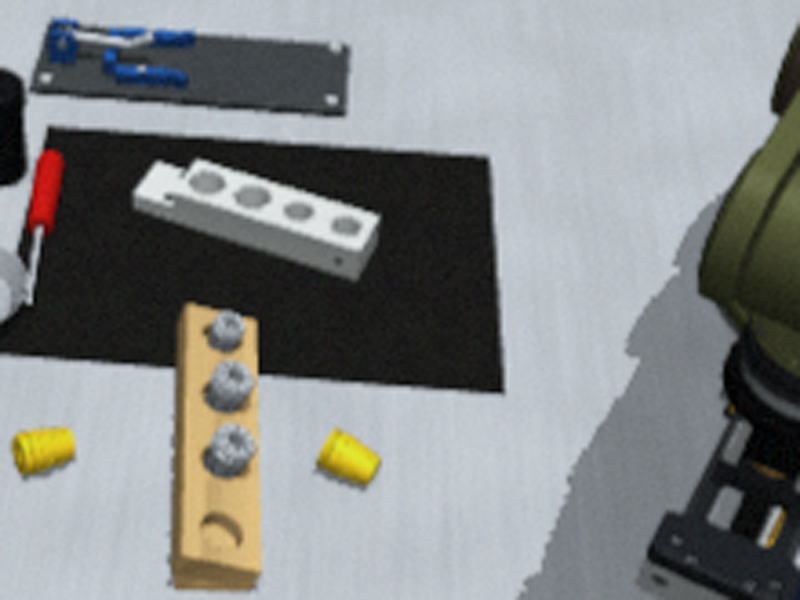

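```bash
python3 - <<'E'
from h import *
m=camera_model("top")
g=lambda s,ou,ov,L,z:np.array([bp(m,ou+(u+.5)/s-.5,ov+(v+.5)/s-.5,z) for u,v in L])
B=g(40/7,300,195,[(101,490),(132,393),(162,297),(193,204)],36)
print("block",B.round(1)); d=B[-1]-B[0]; print("len",np.hypot(*d[:2]),"yaw",np.arctan2(d[1],d[0]),"mid",B.mean(0))
N=g(40/7,300,195,[(525,478),(772,482)],8); print("nest near",N)
N2=g(1/.7,0,0,[(554,233),(611,233)],8);print("far",N2, "origin", N.mean(0)+(N2.mean(0)-N.mean(0))*100/310)
d=N2.mean(0)-N.mean(0); print(np.arctan2(d[1],d[0]),np.linalg.norm(d))
print("rack heads z65",g(5,165,180,[(212,344),(343,333),(471,319)],65))
print("rack corners z45",g(5,165,180,[(25,288),(526,242),(537,366),(38,406)],40))
E
```

```text
block [[444.9   0.6  36. ]
 [486.4 -14.   36. ]
 [528.2 -28.4  36. ]
 [569.3 -43.4  36. ]]
len 132.0185938212215 yaw -0.3396385397279588 mid [507.21921965 -21.27347917  36.        ]
nest near [[ 448.80547087 -192.04154674    8.        ]
 [ 446.06097524 -302.77056712    8.        ]]
far [[ 754.33706179 -199.60448733    8.        ]
 [ 753.85978297 -307.31360968    8.        ]] origin [ 546.3574809  -249.35863486    8.        ]
-0.019735547786806862 306.72493081669876
rack heads z65 [[523.26689092 269.52011142  65.        ]
 [528.12372525 206.16082612  65.        ]
 [534.47486289 144.01459941  65.        ]]
rack corners z45 [[554.2863653  367.29397271  40.        ]
 [575.71764735 117.23360928  40.        ]
 [513.39552524 112.07468471  40.        ]
 [495.61220739 358.6377392   40.        ]]
```

The side crop confirms this: three collets in the rack (two large, one small at the block end) and the rack's face leaning to −x. I'm moving above the block now.

carry_out(
  slide=[
    [0.5, -1, 0],
    [0.5, -1, 0],
    [0.5, -1, 0],
    [0.5, -1, 0],
    [0.5, -1, 0],
    [0.5, -1, 0],
    [0.5, -1, 0],
    [0.5, -1, 0],
  ],
  dr=[
    [0, 0, 0.0194],
    [0, 0, 0.0194],
    [0, 0, 0.0194],
    [0, 0, 0.0194],
    [0, 0, 0.0194],
    [0, 0, 0.0194],
    [0, 0, 0.0194],
    [0, 0, 0.0194],
  ],
  gripper=[100, 100, 100, 100, 100, 100, 100, 100],
)

```text
clock: 0.87
eef_pos: [371.7, 238.8, 302.7]
eef_rot: [-3.141, 0.001, 2.798]
wrist_force: [-0.3, 0.9, 0.3]
finger_gap: 94.0
finger_force: 0.0
```

carry_out(
  slide=[
    [0.5, -1, 0],
    [0.5, -1, 0],
    [0.5, -1, 0],
    [0.5, -1, 0],
    [0.5, -1, 0],
    [0.5, -1, 0],
    [0.5, -1, 0],
    [0.5, -1, 0],
  ],
  dr=[
    [0, 0, 0],
    [0, 0, 0],
    [0, 0, 0],
    [0, 0, 0],
    [0, 0, 0],
    [0, 0, 0],
    [0, 0, 0],
    [0, 0, 0],
  ],
  gripper=[100, 100, 100, 100, 100, 100, 100, 100],
)

```text
clock: 1.53
eef_pos: [496.5, -11.1, 302.2]
eef_rot: [-3.141, -0.0, 2.798]
wrist_force: [0.3, 0.5, -0.3]
finger_gap: 93.9
finger_force: 0.0
```

```bash
python3 - <<'E'
from h import *
s=read_state(); print(s["eef_pos"],s["eef_rot"])
print(camera_model("wrist"))
im=camera("wrist")[:,:,::-1]
cv2.imwrite("pics/w1.png",cv2.resize(im,(800,600),interpolation=cv2.INTER_CUBIC))
E
```

```text
[496.54171072 -11.05157788 302.17285918] [-3.14099529e+00 -1.26401069e-04  2.79805155e+00]
{'vfov': 65.70646984690485, 'cx': 277.31270712772044, 'cy': 209.092200428285, 'R': array([[ 0.33821238,  0.94106873, -0.00142127],
       [ 0.91385139, -0.32806934,  0.23926167],
       [ 0.2246954 , -0.08222009, -0.97095408]]), 't': array([-156.46289461, -482.90225706,  277.10688693])}
```

View pics/w1.png

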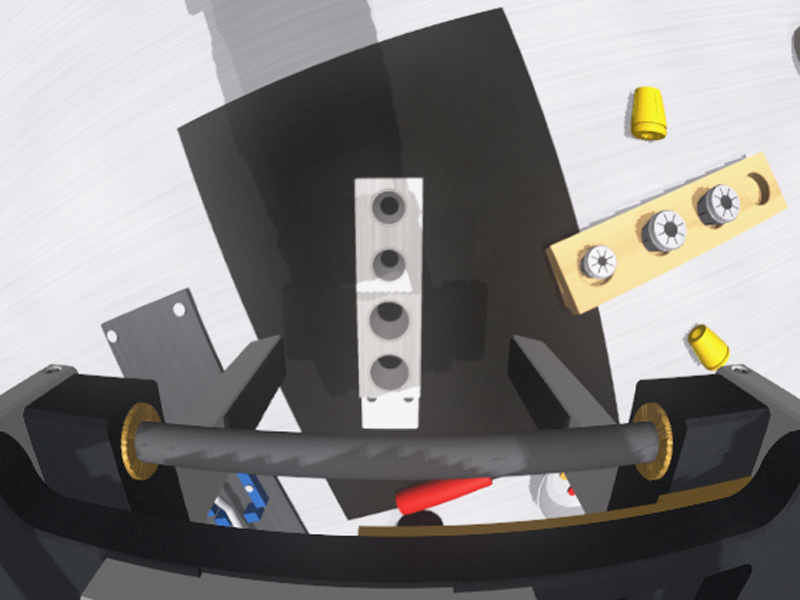

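The wrist view shows the block's mouths at (389,207), (389,266), (389,321) and (389,372). The rack heads are at (601,262), (668,231) and (723,204), and the nest's rear is at the left.

```bash
python3 - <<'E'
from h import *
m=camera_model("wrist"); t=camera_model("top"); s=camera_model("side")
f=lambda L,z:np.array([bp(m,(u+.5)*.7-.5,(v+.5)*.7-.5,z,True) for u,v in L])
B=f([(389,207),(389,266),(389,321),(389,372)],36);d=B[3]-B[0]
print(B.round(1),np.hypot(*d[:2]),np.arctan2(d[1],d[0]),B.mean(0))
print("nest screws/corners",f([(112,337),(180,309)],8),f([(102,325),(188,289)],8))
# triangulate heads: wrist + top + side
from scipy.optimize import least_squares
W=[(723,204),(668,231),(601,262)];T=[(212,344),(343,333),(471,319)];S=[(233,440),(230,377),(227,325)]
H=[]
for w,tt,ss in zip(W,T,S):
    ow=np.array(w)*.7-.15; ot=np.array([165,180])+(np.array(tt)+.5)/5-.5; os=np.array([230,135])+(np.array(ss)+.5)/(800/220)-.5
    r=lambda X:np.r_[(pj(m,X,True)-ow)[0],(pj(t,X)-ot)[0],(pj(s,X)-os)[0]]
    o=least_squares(r,[525,200,60]);H.append(o.x);print(o.x.round(1),o.fun.round(1))
E
```

```text
[[443.3   2.9  36. ]
 [485.4 -12.4  36. ]
 [526.4 -27.2  36. ]
 [566.9 -42.   36. ]] 131.56315507112092 -0.34809841612700404 [505.49768562 -19.67073817  36.        ]
nest screws/corners [[ 459.9825137  -294.27658215    8.        ]
 [ 460.71990946 -205.87514257    8.        ]] [[ 445.07315516 -300.04444055    8.        ]
 [ 446.83793267 -189.76578788    8.        ]]
[522.1 270.1  58.8] [0.1 0.4 0.1 0.7 0.2 0.3]
[527.5 207.2  58.3] [ 0.   0.6 -0.2  0.5  0.7  0.3]
[534.6 144.9  50.7] [ 0.   0.5 -0.2  0.6  0.6  0.3]
```

carry_out(
  slide=[
    [0.039, -0.038, -0.2],
    [0.039, -0.038, -0.4],
    [0.039, -0.038, -0.6],
    [0.039, -0.038, -0.6],
    [0.039, -0.038, -0.6],
  ],
  dr=[
    [0, 0, 0],
    [0, 0, 0],
    [0, 0, 0],
    [0, 0, 0],
    [0, 0, 0],
  ],
  gripper=[100, 100, 100, 100, 100],
)

```text
clock: 2.0
eef_pos: [502.5, -15.6, 147.8]
eef_rot: [-3.14, -0.008, 2.803]
wrist_force: [-0.4, 0.8, -0.4]
finger_gap: 94.2
finger_force: 0.0
```

```bash
python3 - <<'E'
from h import *
s=read_state(); print(s["eef_pos"],s["eef_rot"])
im=camera("wrist")[:,:,::-1]
cv2.imwrite("pics/w2.png",cv2.resize(im,(800,600),interpolation=cv2.INTER_CUBIC))
E
```

```text
[502.50496746 -15.63550725 147.79235273] [-3.13975808 -0.0083847   2.80273173]
```

View pics/w2.png

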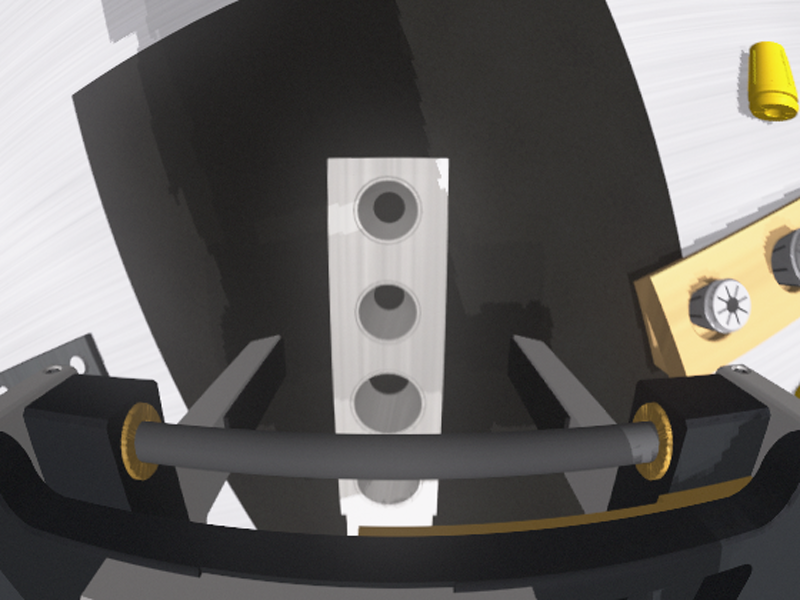

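The wrist view shows the block centred between the fingers, with mouths at (388,210), (387,312) and (388,403).

```bash
python3 - <<'E'
from h import *
st=read_state(); print(st["eef_pos"],st["eef_rot"],st["joints"])
m=camera_model("wrist")
f=lambda L,z:np.array([bp(m,(u+.5)*.7-.5,(v+.5)*.7-.5,z,True) for u,v in L])
B=f([(388,210),(387,312),(388,403)],36);d=B[2]-B[0]
e=d/np.linalg.norm(d)
print(B.round(1),np.linalg.norm(d),np.arctan2(d[1],d[0]),B[1]+22*e)
E
```

```text
[503.81441606 -15.87742154 151.06663706] [-3.14062678 -0.00463048  2.80276878] [-1.04224946e-01  3.86610076e-01  1.79334019e+00  1.66433820e-04
  9.66370557e-01 -1.33629454e+00]
[[ 4.467e+02 -3.000e-01  3.600e+01]
 [ 4.886e+02 -1.580e+01  3.600e+01]
 [ 5.306e+02 -3.050e+01  3.600e+01]] 89.16022788362966 -0.3448102739802577 [509.30972287 -23.21921275  36.        ]
```

carry_out(
  slide=[
    [0.009, -0.016, -0.1],
    [0.009, -0.016, -0.195],
    [0.009, -0.016, -0.195],
    [0.009, -0.016, -0.195],
    [0.009, -0.016, -0.195],
    [0.009, -0.016, -0.195],
    [0.009, -0.016, -0.195],
    [0.009, -0.016, -0.195],
    [0.009, -0.016, -0.195],
    [0.009, -0.016, -0.195],
  ],
  dr=[
    [0, 0, 0],
    [0, 0, 0],
    [0, 0, 0],
    [0, 0, 0],
    [0, 0, 0],
    [0, 0, 0],
    [0, 0, 0],
    [0, 0, 0],
    [0, 0, 0],
    [0, 0, 0],
  ],
  gripper=[100, 100, 100, 40, 40, 40, 40, 40, 40, 40],
  newtons=40,
)

```text
clock: 2.88
eef_pos: [507.1, -21.2, 104.2]
eef_rot: [-3.142, 0.0, 2.802]
wrist_force: [-3.3, -7.9, 3.4]
finger_gap: 50.8
finger_force: 3.7
```

carry_out(
  slide=[
    [0, 0, 0],
    [0, 0, 0],
    [0, 0, 0.08],
    [0, 0, 0.16],
    [0, 0, 0.24],
    [0, 0, 0.24],
    [0, 0, 0.24],
    [0, 0, 0.24],
  ],
  dr=[
    [0, 0, 0],
    [0, 0, 0],
    [0, 0, 0],
    [0, 0, 0],
    [0, 0, 0],
    [0, 0, 0],
    [0, 0, 0],
    [0, 0, 0],
  ],
  gripper=[40, 40, 40, 40, 40, 40, 40, 40],
)

```text
clock: 3.55
eef_pos: [506.4, -21.0, 162.3]
eef_rot: [-3.141, -0.002, 2.802]
wrist_force: [0.4, -0.2, -8.0]
finger_gap: 49.6
finger_force: 40.0
```

```bash
python3 - <<'E'
from h import *
im=camera("top")[:,:,::-1].astype(float)
for i in range(3): im+=camera("top")[:,:,::-1]
im=(im/4).astype(np.uint8)
a=im[158:220,380:444]; b=im[225:287,380:444]
cv2.imwrite("pics/nest.png",np.hstack([cv2.resize(x,(400,388),interpolation=cv2.INTER_CUBIC) for x in (a,b)]))
E
```

```text
(no output)
```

View pics/nest.png

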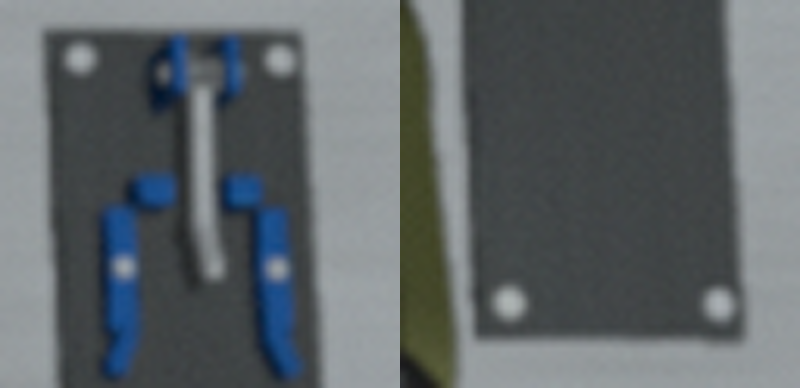

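In the crop, the nest screws are at (81,59) and (281,61) at the top, and (109,302) and (319,304) at the bottom. Plate corners are at (44,31), (300,33), (75,338) and (344,338).

```bash
python3 - <<'E'
from h import *
from scipy.optimize import least_squares
m=camera_model("top")
g=lambda L,ov,z:np.array([bp(m,380+(u+.5)/6.25-.5,ov+(v+.5)/6.25-.5,z) for u,v in L])
s1=g([(81,59),(281,61)],158,8);s2=g([(109,302),(319,304)],225,8)
c1=g([(44,31),(300,33)],158,8);c2=g([(75,338),(344,338)],225,8)
print(s1,s2,c1,c2)
P=np.array([[210,55,8],[210,-55,8],[-100,55,8],[-100,-55,8]]);Q=np.r_[c1,c2]
o=least_squares(lambda p:(frame([p[0],p[1],0],p[2],P)-Q)[:,:2].ravel(),[546,-248,0]);print(o.x,o.fun.round(1))
for a,b in((s1,s2),(c1,c2)):
    d=a.mean(0)-b.mean(0);print(np.arctan2(d[1],d[0]),np.hypot(d[0],d[1]),((a+b)/2).mean(0))
print("rail inner mouth", g([(137,215),(258,215)],158,22))
E
```

```text
[[ 742.9476133  -212.11983396    8.        ]
 [ 741.66125407 -298.28331781    8.        ]] [[ 462.1499437  -207.09553981    8.        ]
 [ 460.59264528 -293.41905235    8.        ]] [[ 755.49290089 -196.89279442    8.        ]
 [ 754.11078793 -307.41340881    8.        ]] [[ 447.73939238 -192.28027839    8.        ]
 [ 446.76175334 -302.65138192    8.        ]]
[ 5.46032171e+02 -2.48999653e+02 -1.47244080e-02] [ 1.3 -0.2  1.1  0.3 -0.9 -0.3 -1.5  0.1]
-0.017597672625916945 280.9766442218608 [ 601.83786409 -252.72943598    8.        ]
-0.015239438203432704 307.5869879353679 [ 601.02620863 -249.80946588    8.        ]
rail inner mouth [[ 670.95861524 -227.31114757   22.        ]
 [ 670.67439314 -278.20275638   22.        ]]
```

carry_out(
  slide=[
    [-0.02, -0.14, 0],
    [-0.04, -0.28, 0],
    [-0.06, -0.42, 0],
    [-0.08, -0.56, 0],
    [-0.1, -0.7, 0],
    [-0.12, -0.84, 0],
    [-0.129, -0.916, 0],
    [-0.129, -0.916, 0],
    [-0.129, -0.916, 0],
    [-0.129, -0.916, 0],
  ],
  dr=[
    [0, 0, 0.01],
    [0, 0, 0.02],
    [0, 0, 0.03],
    [0, 0, 0.04],
    [0, 0, 0.0513],
    [0, 0, 0.0513],
    [0, 0, 0.0513],
    [0, 0, 0.0513],
    [0, 0, 0.0513],
    [0, 0, 0.0513],
  ],
  gripper=[40, 40, 40, 40, 40, 40, 40, 40, 40, 40],
)

```text
clock: 4.58
eef_pos: [474.7, -249.6, 163.3]
eef_rot: [3.141, -0.001, 3.124]
wrist_force: [0.5, 0.4, -7.9]
finger_gap: 50.2
finger_force: 40.0
```

carry_out(
  slide=[
    [0, 0, -0.08],
    [0, 0, -0.14],
    [0, 0, -0.17],
    [0, 0, -0.17],
    [0, 0, -0.17],
    [0, 0, -0.17],
  ],
  dr=[
    [0, 0, 0],
    [0, 0, 0],
    [0, 0, 0],
    [0, 0, 0],
    [0, 0, 0],
    [0, 0, 0],
  ],
  gripper=[40, 40, 40, 40, 40, 40],
)

```text
clock: 5.08
eef_pos: [475.3, -250.0, 122.3]
eef_rot: [-3.141, 0.001, 3.125]
wrist_force: [-0.4, -0.1, -6.2]
finger_gap: 50.1
finger_force: 40.0
```

```bash
python3 - <<'E'
from h import *
s=read_state(); print(s["eef_pos"],s["eef_rot"],s["finger_gap"])
im=camera("wrist")[:,:,::-1]
cv2.imwrite("pics/w3.png",cv2.resize(im,(800,600),interpolation=cv2.INTER_CUBIC))
E
```

```text
[ 475.27712052 -250.01666009  122.2817514 ] [-3.14095227e+00  1.09040184e-03  3.12453264e+00] 50.06037399789362
```

View pics/w3.png

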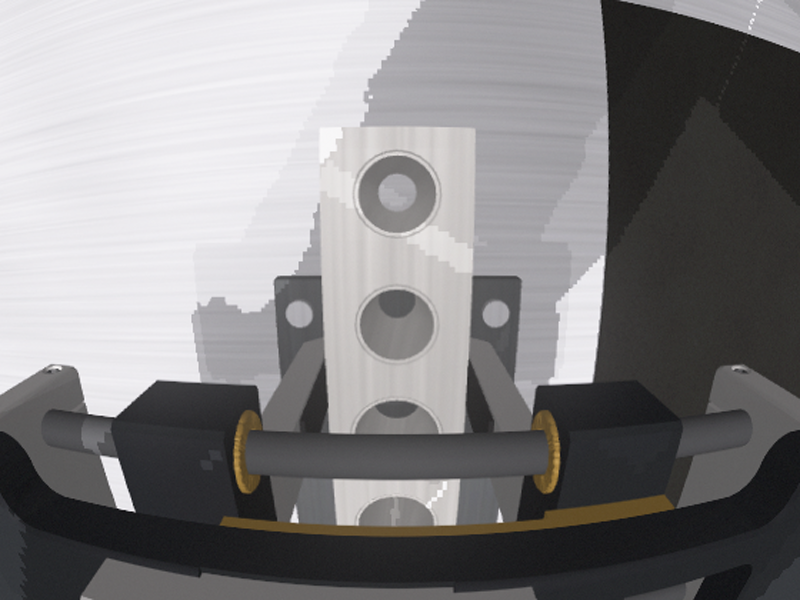

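The view is nearly symmetric: plate screws at (299,314) and (496,314), block edges at 320 and 475 (mid 397.5), mouths at (397,193) and (397,324).

```bash
python3 - <<'E'
from h import *
st=read_state(); print(st["eef_pos"])
m=camera_model("wrist")
f=lambda L,z:np.array([bp(m,(u+.5)*.7-.5,(v+.5)*.7-.5,z,True) for u,v in L])
B=f([(397,193),(397,324)],54.2)
print(B, f([(299,314),(496,314)],8)); d=B[1]-B[0]; print(np.arctan2(d[1],d[0]),B[0]+66*np.array([1,-.017,0]))
E
```

```text
[ 475.26641936 -250.09668754  122.36449912]
[[ 408.73164916 -249.54878176   54.2       ]
 [ 452.44995401 -250.35549763   54.2       ]] [[ 461.28681596 -294.27129598    8.        ]
 [ 462.88699258 -206.40390353    8.        ]]
-0.01845049417583459 [ 474.73164916 -250.67078176   54.2       ]
```

carry_out(
  slide=[
    [0, 0, -0.02],
    [0, 0, -0.03],
    [0, 0, -0.036],
    [0, 0, -0.036],
    [0, 0, -0.036],
    [0, 0, -0.036],
  ],
  dr=[
    [0, 0, 0],
    [0, 0, 0],
    [0, 0, 0],
    [0, 0, 0],
    [0, 0, 0],
    [0, 0, 0],
  ],
  gripper=[40, 40, 40, 40, 40, 40],
)

```text
clock: 5.63
eef_pos: [474.9, -250.2, 112.5]
eef_rot: [-3.141, 0.0, 3.124]
wrist_force: [-0.2, 0.5, -6.9]
finger_gap: 49.5
finger_force: 40.0
```

carry_out(
  slide=[
    [0, 0, -0.002],
    [0, 0, -0.004],
    [0, 0, -0.004],
  ],
  dr=[
    [0, 0, 0],
    [0, 0, 0],
    [0, 0, 0],
  ],
  gripper=[40, 40, 40],
)

```text
clock: 5.88
eef_pos: [475.0, -250.3, 112.2]
eef_rot: [-3.141, 0.001, 3.124]
wrist_force: [-3.2, 1.9, 5.3]
finger_gap: 49.7
finger_force: 40.0
```

carry_out(
  slide=[
    [0, 0, -0.002],
    [0, 0, -0.004],
    [0, 0, -0.004],
  ],
  dr=[
    [0, 0, 0],
    [0, 0, 0],
    [0, 0, 0],
  ],
  gripper=[40, 40, 40],
)

```text
clock: 6.13
eef_pos: [475.2, -250.4, 112.2]
eef_rot: [-3.141, 0.001, 3.124]
wrist_force: [-7.4, 3.9, 17.8]
finger_gap: 49.6
finger_force: 40.0
```

carry_out(
  slide=[
    [0, 0, 0.006],
    [0, 0, 0.006],
    [0, 0, 0.006],
    [0, 0, 0.006],
    [0, 0, 0.006],
    [0, 0, 0.006],
    [0, 0, 0.006],
    [0, 0, 0.006],
    [0, 0, 0.006],
  ],
  dr=[
    [0, 0, 0],
    [0, 0, 0],
    [0, 0, 0],
    [0, 0, 0],
    [0, 0, 0],
    [0, 0, 0],
    [0, 0, 0],
    [0, 0, 0],
    [0, 0, 0],
  ],
  gripper=[60, 60, 60, 60, 40, 40, 40, 40, 40],
)

```text
clock: 6.88
eef_pos: [474.8, -250.2, 111.8]
eef_rot: [-3.142, 0.0, 3.124]
wrist_force: [1.0, -1.2, -1.7]
finger_gap: 49.6
finger_force: 40.0
```

carry_out(
  slide=[
    [0.02, -0.0003, 0],
    [0.04, -0.0007, 0],
    [0.06, -0.001, 0],
    [0.08, -0.0014, 0],
    [0.1, -0.0017, 0],
    [0.12, -0.002, 0],
    [0.14, -0.0024, 0],
    [0.16, -0.0027, 0],
    [0.16, -0.0027, 0],
    [0.16, -0.0027, 0],
  ],
  dr=[
    [0, 0, 0],
    [0, 0, 0],
    [0, 0, 0],
    [0, 0, 0],
    [0, 0, 0],
    [0, 0, 0],
    [0, 0, 0],
    [0, 0, 0],
    [0, 0, 0],
    [0, 0, 0],
  ],
  gripper=[40, 40, 40, 40, 40, 40, 40, 40, 40, 40],
)

```text
clock: 7.72
eef_pos: [515.3, -250.7, 111.8]
eef_rot: [-3.141, 0.001, 3.124]
wrist_force: [1.7, -0.0, -2.6]
finger_gap: 49.3
finger_force: 40.0
```

carry_out(
  slide=[
    [0.015, -0.0003, 0],
    [0.03, -0.0005, 0],
    [0.045, -0.0008, 0],
    [0.06, -0.001, 0],
    [0.075, -0.0013, 0],
    [0.09, -0.0015, 0],
    [0.1, -0.0017, 0],
    [0.1, -0.0017, 0],
  ],
  dr=[
    [0, 0, 0],
    [0, 0, 0],
    [0, 0, 0],
    [0, 0, 0],
    [0, 0, 0],
    [0, 0, 0],
    [0, 0, 0],
    [0, 0, 0],
  ],
  gripper=[40, 40, 40, 40, 40, 40, 40, 40],
)

```text
clock: 8.38
eef_pos: [540.1, -251.2, 111.8]
eef_rot: [3.142, -0.0, 3.124]
wrist_force: [-0.3, -0.6, -1.7]
finger_gap: 49.6
finger_force: 40.0
```

carry_out(
  slide=[
    [0.006, -0.0001, 0],
    [0.012, -0.0002, 0],
    [0.016, -0.0003, 0],
    [0.016, -0.0003, 0],
  ],
  dr=[
    [0, 0, 0],
    [0, 0, 0],
    [0, 0, 0],
    [0, 0, 0],
  ],
  gripper=[40, 40, 40, 40],
)

```text
clock: 8.72
eef_pos: [543.7, -251.3, 111.9]
eef_rot: [3.141, -0.001, 3.124]
wrist_force: [-4.9, -0.1, 1.1]
finger_gap: 49.7
finger_force: 40.0
```

carry_out(
  slide=[
    [0.004, 0, 0],
    [0.008, -0.0001, 0],
    [0.012, -0.0002, 0],
    [0.012, -0.0002, 0],
  ],
  dr=[
    [0, 0, 0],
    [0, 0, 0],
    [0, 0, 0],
    [0, 0, 0],
  ],
  gripper=[40, 40, 40, 40],
)

```text
clock: 9.05
eef_pos: [546.4, -251.4, 111.8]
eef_rot: [3.141, -0.002, 3.124]
wrist_force: [-8.6, -0.2, 3.0]
finger_gap: 49.7
finger_force: 40.0
```

carry_out(
  slide=[
    [0.004, 0, 0],
    [0.008, 0, 0],
    [0.008, 0, 0],
  ],
  dr=[
    [0, 0, 0],
    [0, 0, 0],
    [0, 0, 0],
  ],
  gripper=[40, 40, 40],
)

```text
clock: 9.3
eef_pos: [547.3, -251.5, 111.8]
eef_rot: [3.141, -0.005, 3.124]
wrist_force: [-20.1, 1.2, 10.1]
finger_gap: 49.8
finger_force: 40.0
```

carry_out(
  slide=[
    [0.004, 0, 0],
    [0.004, 0, 0],
    [0.004, 0, 0],
  ],
  dr=[
    [0, 0, 0],
    [0, 0, 0],
    [0, 0, 0],
  ],
  gripper=[40, 40, 40],
)

```text
clock: 9.55
eef_pos: [547.9, -251.5, 111.7]
eef_rot: [3.14, -0.006, 3.124]
wrist_force: [-23.3, 1.3, 11.5]
finger_gap: 49.9
finger_force: 40.0
```

carry_out(
  slide=[
    [0.004, 0, 0],
    [0.004, 0, 0],
    [0.004, 0, 0],
  ],
  dr=[
    [0, 0, 0],
    [0, 0, 0],
    [0, 0, 0],
  ],
  gripper=[40, 40, 40],
)

```text
clock: 9.8
eef_pos: [548.7, -251.5, 111.6]
eef_rot: [3.14, -0.007, 3.124]
wrist_force: [-23.9, 0.4, 11.8]
finger_gap: 49.8
finger_force: 40.0
```

carry_out(
  slide=[
    [-0.004, 0, 0],
    [-0.004, 0, 0],
    [-0.004, 0, 0],
    [-0.004, 0, 0],
    [-0.004, 0, 0],
    [-0.004, 0, 0],
  ],
  dr=[
    [0, 0, 0],
    [0, 0, 0],
    [0, 0, 0],
    [0, 0, 0],
    [0, 0, 0],
    [0, 0, 0],
  ],
  gripper=[40, 65, 65, 65, 65, 65],
)

```text
clock: 10.3
eef_pos: [550.0, -251.3, 111.9]
eef_rot: [-3.141, 0.0, 3.124]
wrist_force: [-0.5, -0.5, 0.5]
finger_gap: 61.2
finger_force: 0.0
```

carry_out(
  slide=[
    [0, 0, 0.1],
    [-0.1, 0, 0.25],
    [-0.2, 0, 0.4],
    [-0.3, 0, 0.55],
    [-0.35, 0, 0.7],
    [-0.35, 0, 0.7],
    [-0.35, 0, 0.7],
    [-0.35, 0, 0.7],
    [-0.35, 0, 0.7],
  ],
  dr=[
    [0, 0, 0],
    [0, 0, 0],
    [0, 0, 0],
    [0, 0, 0],
    [0, 0, 0],
    [0, 0, 0],
    [0, 0, 0],
    [0, 0, 0],
    [0, 0, 0],
  ],
  gripper=[65, 65, 65, 65, 65, 65, 65, 65, 65],
)

```text
clock: 11.05
eef_pos: [462.5, -251.1, 285.2]
eef_rot: [3.14, -0.002, 3.124]
wrist_force: [-0.1, 0.1, -0.4]
finger_gap: 61.1
finger_force: 0.0
```

```bash
python3 - <<'E'
from h import *
s=read_state(); print(s["eef_pos"],s["eef_rot"],s["wrist_force"])
im=camera("wrist")[:,:,::-1]
cv2.imwrite("pics/w4r.png",im)
im2=camera("side")[:,:,::-1][135:172,232:335]
top=camera("top")[:,:,::-1][158:260,380:444]
a=cv2.resize(im2,(360,129),interpolation=cv2.INTER_CUBIC)
b=cv2.resize(top,(289,460),interpolation=cv2.INTER_CUBIC)
out=np.zeros((600,800,3),np.uint8); out[:460,:289]=b; out[465:594,:360]=a
out[:375,295:795]=cv2.resize(im,(500,375)); cv2.imwrite("pics/w4.png",out)
E
```

```text
[ 462.48174721 -251.12197216  285.16725281] [ 3.14032345e+00 -1.96235103e-03  3.12430153e+00] [-0.06374623  0.14803899 -0.40879874]
```

View pics/w4.png

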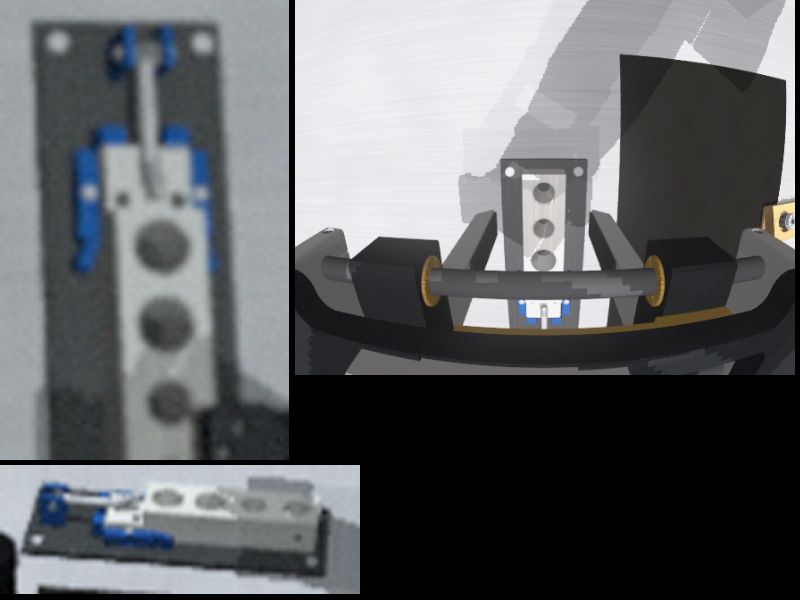

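The block is in between the rails with its tongue under the finger and close against the stop. Top-crop mouths are at (162,246), (166,325) and (167,402). Wrist mouths are at (544,193), (543,228) and (543,260).

```bash
python3 - <<'E'
from h import *
m=camera_model("top"); s=289/64
T=np.array([bp(m,380+(u+.5)/s-.5,158+(v+.5)/s-.5,44) for u,v in [(162,246),(166,325),(167,402)]]);print(T.round(1))
m=camera_model("wrist")
W=np.array([bp(m,(u-295+.5)*1.12-.5,(v+.5)*1.12-.5,44,True) for u,v in [(544,193),(543,228),(543,260)]]);print(W.round(1))
for n,X in(("top",T),("w",W)):
    b=[66,22,-22] if n=="top" else [-66,-22,22]
    print(n,np.mean([x-q*np.array([1,-.017,0]) for x,q in zip(X,b)],0))
E
```

```text
[[ 613.3 -252.4   44. ]
 [ 568.6 -251.6   44. ]
 [ 525.6 -249.1   44. ]]
[[ 480.6 -250.5   44. ]
 [ 523.9 -252.5   44. ]
 [ 567.5 -253.3   44. ]]
top [ 547.15208049 -250.66077333   44.        ]
w [ 545.99063939 -252.45210208   44.        ]
```

carry_out(
  slide=[
    [-0.12, 0, 0],
    [-0.12, 0, 0],
    [-0.12, 0, -0.15],
    [-0.12, 0, -0.3],
    [-0.12, 0, -0.45],
    [-0.12, 0, -0.6],
    [-0.12, 0, -0.67],
    [-0.12, 0, -0.67],
    [-0.12, 0, -0.67],
  ],
  dr=[
    [0, 0, 0],
    [0, 0, 0],
    [0, 0, 0],
    [0, 0, 0],
    [0, 0, 0],
    [0, 0, 0],
    [0, 0, 0],
    [0, 0, 0],
    [0, 0, 0],
  ],
  gripper=[0, 0, 0, 0, 0, 0, 0, 0, 0],
)

```text
clock: 11.95
eef_pos: [432.4, -251.2, 118.9]
eef_rot: [3.14, -0.002, 3.124]
wrist_force: [0.1, 0.4, -0.5]
finger_gap: 4.7
finger_force: 0.0
```

carry_out(
  slide=[
    [0.01, 0, 0],
    [0.02, 0, 0],
    [0.03, 0, 0],
    [0.04, 0, 0],
    [0.05, 0, 0],
    [0.055, 0, 0],
    [0.06, 0, 0],
    [0.06, 0, 0],
  ],
  dr=[
    [0, 0, 0],
    [0, 0, 0],
    [0, 0, 0],
    [0, 0, 0],
    [0, 0, 0],
    [0, 0, 0],
    [0, 0, 0],
    [0, 0, 0],
  ],
  gripper=[0, 0, 0, 0, 0, 0, 0, 0],
)

```text
clock: 12.62
eef_pos: [447.5, -251.3, 119.4]
eef_rot: [-3.142, 0.0, 3.124]
wrist_force: [-0.0, 0.2, 0.2]
finger_gap: 0.4
finger_force: 0.0
```

carry_out(
  slide=[
    [0.006, 0, 0],
    [0.012, 0, 0],
    [0.016, 0, 0],
    [0.016, 0, 0],
  ],
  dr=[
    [0, 0, 0],
    [0, 0, 0],
    [0, 0, 0],
    [0, 0, 0],
  ],
  gripper=[0, 0, 0, 0],
)

```text
clock: 12.95
eef_pos: [449.2, -251.3, 119.1]
eef_rot: [3.14, -0.007, 3.124]
wrist_force: [-23.3, -0.8, 14.9]
finger_gap: 0.6
finger_force: 11.8
```

carry_out(
  slide=[
    [0.006, 0, 0],
    [0.008, 0, 0],
    [0.008, 0, 0],
  ],
  dr=[
    [0, 0, 0],
    [0, 0, 0],
    [0, 0, 0],
  ],
  gripper=[0, 0, 0],
)

```text
clock: 13.2
eef_pos: [449.7, -251.3, 119.0]
eef_rot: [3.139, -0.011, 3.124]
wrist_force: [-40.4, -0.4, 25.0]
finger_gap: 0.8
finger_force: 19.7
```

carry_out(
  slide=[
    [-0.06, 0, 0],
    [-0.06, 0, 0.1],
    [-0.06, 0, 0.25],
    [-0.06, 0, 0.4],
    [-0.06, 0, 0.55],
    [0.05, 0.1, 0.56],
    [0.15, 0.25, 0.56],
    [0.25, 0.4, 0.56],
    [0.3, 0.5, 0.56],
    [0.3, 0.5, 0.56],
  ],
  dr=[
    [0, 0, 0],
    [0, 0, 0],
    [0, 0, 0],
    [0, 0, 0],
    [0, 0, 0],
    [0, 0, 0],
    [0, 0, 0],
    [0, 0, 0],
    [0, 0, 0],
    [0, 0, 0],
  ],
  gripper=[0, 0, 0, 0, 0, 50, 50, 50, 50, 50],
)

```text
clock: 14.03
eef_pos: [530.2, -121.9, 259.3]
eef_rot: [3.141, 0.0, 3.128]
wrist_force: [0.3, 0.1, 1.4]
finger_gap: 30.5
finger_force: 0.0
```

carry_out(
  slide=[
    [0, 0.16, 0],
    [0, 0.32, 0],
    [0, 0.48, 0],
    [0, 0.64, 0],
    [0, 0.8, 0],
    [0, 0.96, 0],
    [0, 1, 0],
    [0, 1, 0],
    [0, 1, 0],
  ],
  dr=[
    [0, 0, 0.005],
    [0, 0, 0.01],
    [0, 0, 0.0155],
    [0, 0, 0.0155],
    [0, 0, 0.0155],
    [0, 0, 0.0155],
    [0, 0, 0.0155],
    [0, 0, 0.0155],
    [0, 0, 0.0155],
  ],
  gripper=[50, 50, 50, 50, 50, 50, 50, 50, 50],
)

```text
clock: 14.78
eef_pos: [528.3, 123.3, 259.2]
eef_rot: [-3.141, -0.0, -3.061]
wrist_force: [0.4, 0.7, 0.2]
finger_gap: 46.7
finger_force: 0.0
```

carry_out(
  slide=[
    [0.05, 0.16, 0],
    [0.1, 0.32, 0],
    [0.15, 0.33, 0],
    [0.2, 0.33, 0],
    [0.2, 0.33, 0],
    [0.2, 0.33, 0],
    [0.2, 0.33, 0],
    [0.2, 0.33, 0],
  ],
  dr=[
    [0, 0, 0],
    [0, 0, 0],
    [0, 0, 0],
    [0, 0, 0],
    [0, 0, 0],
    [0, 0, 0],
    [0, 0, 0],
    [0, 0, 0],
  ],
  gripper=[50, 50, 50, 50, 50, 50, 50, 50],
)

```text
clock: 15.45
eef_pos: [578.0, 205.2, 259.6]
eef_rot: [-3.142, 0.0, -3.063]
wrist_force: [0.6, -0.2, -0.1]
finger_gap: 46.9
finger_force: 0.0
```

```bash
python3 - <<'E'
from h import *
import pickle
s=read_state(); print(s["eef_pos"],s["eef_rot"])
m=camera_model("wrist"); im=camera("wrist")[:,:,::-1]; pickle.dump((m,im),open("A.pkl","wb"))
print(pj(m,[[522,270,58],[534,145,50]],True), -m["R"].T@m["t"])
E
```

```text
[578.0049482  205.19168184 259.61668028] [-3.14156859e+00  1.46777447e-05 -3.06289343e+00]
[[356.20698217 152.17449381]
 [215.96515326 153.7100336 ]] [509.58748554 199.2244723  341.79037512]
```

carry_out(
  slide=[
    [-0.12, 0, 0],
    [-0.24, 0, 0],
    [-0.36, 0, 0],
    [-0.4, 0, 0],
    [-0.4, 0, 0],
    [-0.4, 0, 0],
    [-0.4, 0, 0],
    [-0.4, 0, 0],
  ],
  dr=[
    [0, 0, 0],
    [0, 0, 0],
    [0, 0, 0],
    [0, 0, 0],
    [0, 0, 0],
    [0, 0, 0],
    [0, 0, 0],
    [0, 0, 0],
  ],
  gripper=[50, 50, 50, 50, 50, 50, 50, 50],
)

```text
clock: 16.17
eef_pos: [479.0, 206.0, 259.3]
eef_rot: [-3.142, 0.0, -3.062]
wrist_force: [-0.4, 0.1, -0.6]
finger_gap: 47.1
finger_force: 0.0
```

```bash
python3 - <<'E'
from h import *
import pickle
m=camera_model("wrist"); im=camera("wrist")[:,:,::-1]; pickle.dump((m,im),open("B.pkl","wb"))
print(read_state()["eef_pos"],pj(m,[[522,270,58],[534,145,50]],True))
A=pickle.load(open("A.pkl","rb"))[1]
a=A[100:210,137:417]; v=int(pj(m,[[530,205,50]],True)[0,1]); b=im[v-55:v+55,137:417]; print(v)
cv2.imwrite("pics/r.png",np.vstack([cv2.resize(x,(764,300),interpolation=cv2.INTER_CUBIC) for x in(a,b)]))
E
```

```text
[478.96174098 206.02374531 259.19978174] [[341.94444251 256.78153292]
 [211.80512421 255.71679528]]
257
```

View pics/r.png

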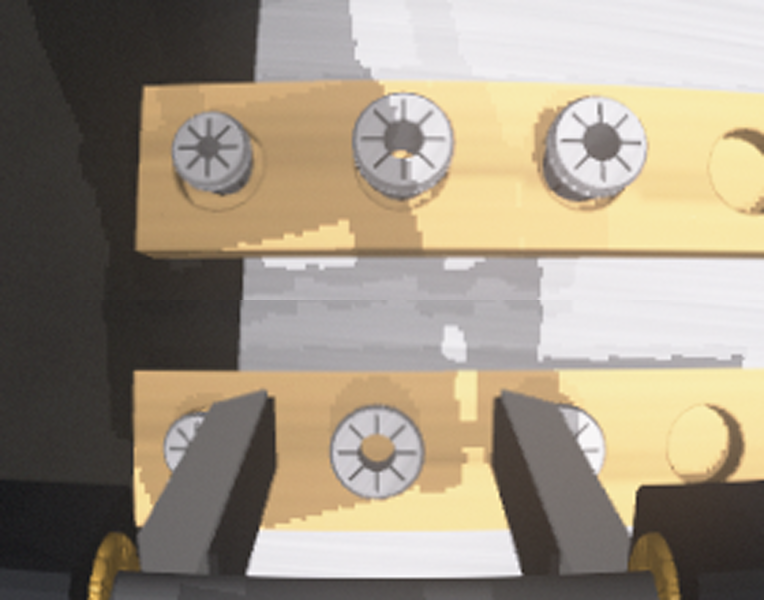

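View A shows head tops at (209,147), (403,138) and (601,142), with left face corners at (143,87) and (135,249). View B shows the middle head at (377,452), the front corner at (133,371), the rear edge at about (133,528), and the empty hole's centre at (705,445).

```bash
python3 - <<'E'
from h import *
import pickle
from scipy.optimize import least_squares
mA,_=pickle.load(open("A.pkl","rb")); mB,_=pickle.load(open("B.pkl","rb")); mT=camera_model("top")
k=764/280
a=lambda u,v:np.array([137+(u+.5)/k-.5,100+(v+.5)/k-.5]); b=lambda u,v:np.array([137+(u+.5)/k-.5,202+(v-300+.5)/k-.5])
t=lambda u,v:np.array([165+(u+.5)/5-.5,180+(v+.5)/5-.5])
def tri(L):
    r=lambda X:np.concatenate([(pj(m,X,m is not mT)-p)[0] for m,p in L]); o=least_squares(r,[530,200,50]); return o.x.round(1),o.fun.round(1)
print("L2",tri([(mA,a(403,138)),(mB,b(377,452))]),tri([(mA,a(403,138)),(mB,b(377,452)),(mT,t(343,333))]))
print("L1",tri([(mA,a(601,142)),(mT,t(212,344))]))
print("S",tri([(mA,a(209,147)),(mT,t(471,319))]))
print("front",tri([(mA,a(143,87)),(mB,b(133,371))]),tri([(mA,a(143,87)),(mB,b(133,371)),(mT,t(537,366))]))
print("rear",tri([(mA,a(135,249)),(mB,b(133,528))]),tri([(mA,a(135,249)),(mB,b(133,528)),(mT,t(526,242))]))
for z in (55,58,60): print(z,[bp(mA,*a(u,v),z,True).round(1) for u,v in((601,142),(403,138))],bp(mA,*a(209,147),z-7.3,True).round(1))
E
```

```text
L2 (array([526.1, 206.3,  60.1]), array([ 0. ,  0. , -0.1, -0. ])) (array([526.4, 206.3,  59.5]), array([ 0. ,  0.3, -0. ,  0. ,  0.1,  0.9]))
L1 (array([521.3, 267.9,  69.2]), array([0.1, 0.2, 0.4, 0.7]))
S (array([533.4, 144.3,  59.5]), array([-0. ,  0.2, -0. ,  0.7]))
front (array([515.4, 112. ,  26.4]), array([-0.2, -0. ,  0.2,  0. ])) (array([515.2, 112. ,  26.7]), array([-0.2, -0.1,  0.2, -0. ,  0. , -0.3]))
rear (array([570.6, 117.3,  48.9]), array([-0.3, -0. ,  0.3, -0. ])) (array([571.5, 116.8,  47.2]), array([-0.3,  0.5,  0.4, -0.1,  0.2,  1.3]))
55 [array([521.7, 271.4,  55. ]), array([526.4, 206.4,  55. ])] [534.2 142.1  47.7]
58 [array([521.5, 270.6,  58. ]), array([526.2, 206.3,  58. ])] [533.9 142.6  50.7]
60 [array([521.4, 270.1,  60. ]), array([526.1, 206.3,  60. ])] [533.8 143.   52.7]
```

carry_out(
  slide=[
    [-0.01, -0.01, -0.05],
    [-0.018, -0.017, -0.1],
    [-0.018, -0.017, -0.15],
    [-0.018, -0.017, -0.2],
    [-0.018, -0.017, -0.258],
    [-0.018, -0.017, -0.258],
    [-0.018, -0.017, -0.258],
    [-0.018, -0.017, -0.258],
    [-0.018, -0.017, -0.258],
  ],
  dr=[
    [0.0012, -0.014, 0],
    [0.0024, -0.028, 0],
    [0.0036, -0.042, 0],
    [0.005, -0.0587, 0],
    [0.005, -0.0587, 0],
    [0.005, -0.0587, 0],
    [0.005, -0.0587, 0],
    [0.005, -0.0587, 0],
    [0.005, -0.0587, 0],
  ],
  gripper=[55, 55, 55, 55, 55, 55, 55, 55, 55],
)

```text
clock: 16.97
eef_pos: [474.5, 202.0, 195.8]
eef_rot: [3.139, 0.371, -3.063]
wrist_force: [0.4, 0.6, 0.2]
finger_gap: 51.9
finger_force: 0.0
```

```bash
python3 - <<'E'
from h import *
s=read_state();p=s["eef_pos"];R=Ro.from_euler('xyz',s["eef_rot"]).as_matrix()
print(p,R[:,2],R[:,1], "needed shift/250", (np.array([496,203.7,138.8])-p)/250)
E
```

```text
[474.45711153 202.00275129 195.77286034] [ 0.36121405  0.03094695 -0.93196926] [-0.0798018   0.99680839  0.00217029] needed shift/250 [ 0.08617155  0.00678899 -0.22789144]
```

carry_out(
  slide=[
    [0.03, 0.0023, -0.08],
    [0.06, 0.0046, -0.16],
    [0.086, 0.0068, -0.228],
    [0.086, 0.0068, -0.228],
    [0.086, 0.0068, -0.228],
    [0.086, 0.0068, -0.228],
  ],
  dr=[
    [0, 0, 0],
    [0, 0, 0],
    [0, 0, 0],
    [0, 0, 0],
    [0, 0, 0],
    [0, 0, 0],
  ],
  gripper=[55, 55, 55, 55, 55, 55],
)

```text
clock: 17.47
eef_pos: [495.6, 203.7, 139.1]
eef_rot: [3.139, 0.371, -3.062]
wrist_force: [0.8, -0.5, 1.3]
finger_gap: 51.5
finger_force: 0.0
```

carry_out(
  slide=[
    [0, 0, 0],
    [0, 0, 0],
    [0, 0, 0],
    [0, 0, 0],
    [0, 0, 0],
    [0, 0, 0],
    [0, 0, 0],
  ],
  dr=[
    [0, 0, 0],
    [0, 0, 0],
    [0, 0, 0],
    [0, 0, 0],
    [0, 0, 0],
    [0, 0, 0],
    [0, 0, 0],
  ],
  gripper=[20, 20, 20, 20, 20, 20, 20],
  newtons=40,
)

```text
clock: 18.05
eef_pos: [495.5, 203.7, 138.6]
eef_rot: [3.139, 0.371, -3.062]
wrist_force: [-2.2, -1.0, 7.2]
finger_gap: 31.9
finger_force: 40.0
```

carry_out(
  slide=[
    [-0.02, -0.0017, 0.05],
    [-0.04, -0.0034, 0.1],
    [-0.06, -0.005, 0.16],
    [-0.086, -0.0075, 0.224],
    [-0.086, -0.0075, 0.224],
    [-0.086, -0.0075, 0.224],
  ],
  dr=[
    [0, 0, 0],
    [0, 0, 0],
    [0, 0, 0],
    [0, 0, 0],
    [0, 0, 0],
    [0, 0, 0],
  ],
  gripper=[20, 20, 20, 20, 20, 20],
)

```text
clock: 18.55
eef_pos: [473.8, 201.8, 194.1]
eef_rot: [3.139, 0.371, -3.062]
wrist_force: [-0.5, 0.1, -1.9]
finger_gap: 32.1
finger_force: 40.0
```

```bash
python3 - <<'E'
from h import *
im=camera("wrist")[:,:,::-1]; s=camera("side")[:,:,::-1][150:330,230:400]
m=camera_model("wrist"); p=read_state(); R=Ro.from_euler('xyz',p["eef_rot"]).as_matrix()
print(p["finger_gap"],p["wrist_force"],pj(m,p["eef_pos"]+R[:,2]*90,True))
out=np.zeros((600,800,3),np.uint8); out[:300,:400]=cv2.resize(im,(400,300)); out[:423,400:]=cv2.resize(s,(400,423),interpolation=cv2.INTER_CUBIC)
out[300:,:400]=cv2.resize(im[190:310,200:360],(400,300),interpolation=cv2.INTER_CUBIC)
cv2.imwrite("pics/g1.png",out)
E
```

```text
32.009525501703166 [ 0.0422815   0.82197733 -2.08660451] [[278.89449391 254.02299974]]
```

View pics/g1.png

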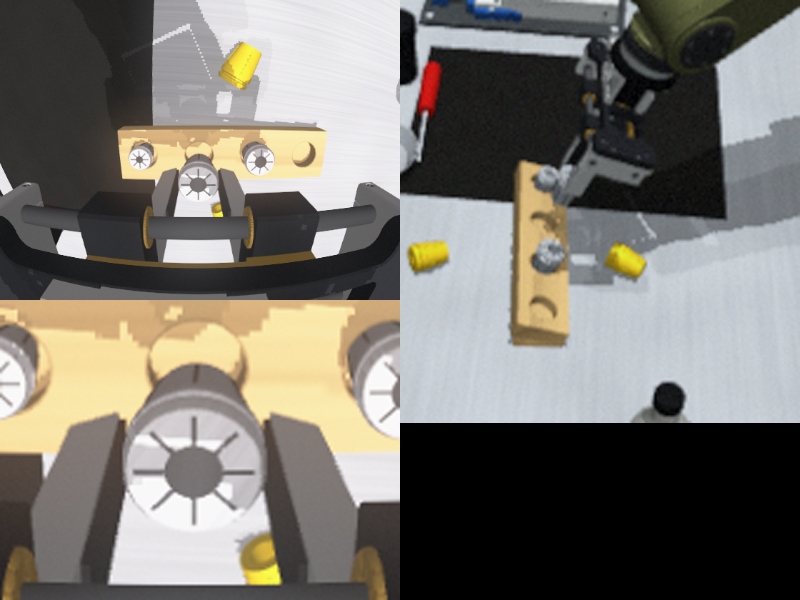

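The large collet is held squarely by its head in the lower-left crop, head centre (194,472), and its hole is empty. I'm carrying it over seat_large_2.

carry_out(
  slide=[
    [0, 0, 0.1],
    [0, 0, 0.2],
    [0.05, -0.1, 0.3],
    [0.1, -0.25, 0.3],
    [0.15, -0.4, 0.3],
    [0.2, -0.55, 0.3],
    [0.25, -0.7, 0.3],
    [0.28, -0.8, 0.3],
    [0.28, -0.8, 0.3],
    [0.28, -0.8, 0.3],
  ],
  dr=[
    [0, 0, 0],
    [-0.0012, 0.014, 0],
    [-0.0024, 0.028, 0],
    [-0.0036, 0.042, 0],
    [-0.005, 0.0587, 0],
    [-0.005, 0.0587, 0],
    [-0.005, 0.0587, 0],
    [-0.005, 0.0587, 0],
    [-0.005, 0.0587, 0],
    [-0.005, 0.0587, 0],
  ],
  gripper=[20, 20, 20, 20, 20, 20, 20, 20, 20, 20],
)

```text
clock: 19.48
eef_pos: [544.0, 0.5, 267.3]
eef_rot: [3.141, -0.002, -3.064]
wrist_force: [-0.3, -0.3, -2.0]
finger_gap: 32.0
finger_force: 40.0
```

carry_out(
  slide=[
    [0.05, -0.16, 0],
    [0.1, -0.32, 0],
    [0.14, -0.48, 0],
    [0.18, -0.64, 0],
    [0.22, -0.8, 0],
    [0.26, -0.96, 0],
    [0.27, -1, 0],
    [0.27, -1, 0],
    [0.27, -1, 0],
    [0.27, -1, 0],
  ],
  dr=[
    [0, 0, -0.0152],
    [0, 0, -0.0152],
    [0, 0, -0.0152],
    [0, 0, -0.0152],
    [0, 0, -0.0152],
    [0, 0, -0.0152],
    [0, 0, -0.0152],
    [0, 0, -0.0152],
    [0, 0, -0.0152],
    [0, 0, -0.0152],
  ],
  gripper=[20, 20, 20, 20, 20, 20, 20, 20, 20, 20],
)

```text
clock: 20.32
eef_pos: [611.5, -246.4, 268.5]
eef_rot: [3.141, -0.001, 3.128]
wrist_force: [-0.1, 0.4, -1.3]
finger_gap: 31.9
finger_force: 40.0
```

```bash
python3 - <<'E'
from h import *
m=camera_model("wrist"); p=read_state(); R=Ro.from_euler('xyz',p["eef_rot"]).as_matrix()
print(p["eef_pos"],p["eef_rot"],p["finger_gap"])
for d in (80,84,88): print(d,pj(m,p["eef_pos"]+R[:,2]*d,True),pj(m,p["eef_pos"]+R[:,2]*d+R[:,0]*3,True), R[:,0])
im=camera("wrist")[:,:,::-1]; cv2.imwrite("pics/t.png",im)
# circle of the bright head face
g=im[200:300,210:350].min(2); 
c,h=cv2.findContours((g>120).astype(np.uint8),cv2.RETR_EXTERNAL,cv2.CHAIN_APPROX_NONE)[:2]
for k in c:
    if cv2.contourArea(k)>300: print(cv2.contourArea(k),cv2.minEnclosingCircle(k),cv2.boundingRect(k))
E
```

```text
[ 611.48425271 -246.42669042  268.45059409] [ 3.14099575e+00 -7.19179295e-04  3.12750457e+00] 31.880415585107603
80 [[278.91412007 260.73340036]] [[278.91494091 255.59823718]] [-9.99900506e-01  1.40876142e-02  7.19179233e-04]
84 [[278.88924289 257.91475973]] [[278.88976672 252.86809688]] [-9.99900506e-01  1.40876142e-02  7.19179233e-04]
88 [[278.86531406 255.20969109]] [[278.86556756 250.24932218]] [-9.99900506e-01  1.40876142e-02  7.19179233e-04]
1516.0 ((126.0, 35.16666793823242), 37.49269104003906) (111, 0, 29, 73)
3670.0 ((60.5, 46.5), 53.03310775756836) (35, 0, 62, 100)
804.5 ((5.5, 36.33561706542969), 36.74961853027344) (0, 0, 15, 74)
```

carry_out(
  slide=[
    [0.003, -0.018, 0],
    [0.003, -0.018, -0.12],
    [0.003, -0.018, -0.24],
    [0.003, -0.018, -0.36],
    [0.003, -0.018, -0.36],
    [0.003, -0.018, -0.36],
    [0.003, -0.018, -0.36],
    [0.003, -0.018, -0.36],
  ],
  dr=[
    [0, 0, 0],
    [0, 0, 0],
    [0, 0, 0],
    [0, 0, 0],
    [0, 0, 0],
    [0, 0, 0],
    [0, 0, 0],
    [0, 0, 0],
  ],
  gripper=[20, 20, 20, 20, 20, 20, 20, 20],
)

```text
clock: 21.03
eef_pos: [612.8, -252.9, 181.6]
eef_rot: [-3.14, 0.003, 3.126]
wrist_force: [0.1, 0.2, -1.5]
finger_gap: 32.7
finger_force: 40.0
```

carry_out(
  slide=[
    [0, 0, -0.02],
    [0, 0, -0.04],
    [0, 0, -0.06],
    [0, 0, -0.08],
    [0, 0, -0.1],
    [0, 0, -0.11],
    [0, 0, -0.11],
    [0, 0, -0.11],
  ],
  dr=[
    [0, 0, 0],
    [0, 0, 0],
    [0, 0, 0],
    [0, 0, 0],
    [0, 0, 0],
    [0, 0, 0],
    [0, 0, 0],
    [0, 0, 0],
  ],
  gripper=[20, 20, 20, 20, 20, 20, 20, 20],
)

```text
clock: 21.7
eef_pos: [612.1, -252.8, 151.3]
eef_rot: [-3.141, 0.0, 3.126]
wrist_force: [1.8, -1.7, -2.5]
finger_gap: 31.8
finger_force: 40.0
```

carry_out(
  slide=[
    [0, 0, -0.01],
    [0, 0, -0.02],
    [0, 0, -0.03],
    [0, 0, -0.03],
  ],
  dr=[
    [0, 0, 0],
    [0, 0, 0],
    [0, 0, 0],
    [0, 0, 0],
  ],
  gripper=[20, 20, 20, 20],
)

```text
clock: 22.03
eef_pos: [612.3, -253.0, 144.0]
eef_rot: [-3.141, 0.001, 3.126]
wrist_force: [5.0, -3.8, -1.1]
finger_gap: 32.1
finger_force: 40.0
```

carry_out(
  slide=[
    [0, 0, -0.004],
    [0, 0, -0.008],
    [0, 0, -0.008],
  ],
  dr=[
    [0, 0, 0],
    [0, 0, 0],
    [0, 0, 0],
  ],
  gripper=[20, 20, 20],
)

```text
clock: 22.28
eef_pos: [612.4, -253.0, 143.4]
eef_rot: [-3.141, 0.002, 3.126]
wrist_force: [0.6, -1.4, 9.5]
finger_gap: 31.9
finger_force: 40.0
```

carry_out(
  slide=[
    [0, 0, -0.006],
    [0, 0, -0.012],
    [0, 0, -0.012],
  ],
  dr=[
    [0, 0, 0],
    [0, 0, 0],
    [0, 0, 0],
  ],
  gripper=[20, 20, 20],
)

```text
clock: 22.53
eef_pos: [612.6, -252.7, 142.3]
eef_rot: [-3.141, 0.002, 3.126]
wrist_force: [-7.6, 4.1, 27.2]
finger_gap: 31.8
finger_force: 40.0
```

carry_out(
  slide=[
    [0, 0, 0.01],
    [0, 0, 0.012],
    [0, 0, 0.012],
    [0, 0, 0.012],
    [0, 0, 0.012],
    [0, 0, 0.012],
  ],
  dr=[
    [0, 0, 0],
    [0, 0, 0],
    [0, 0, 0],
    [0, 0, 0],
    [0, 0, 0],
    [0, 0, 0],
  ],
  gripper=[20, 55, 55, 55, 55, 55],
)

```text
clock: 23.03
eef_pos: [611.9, -252.7, 141.4]
eef_rot: [3.141, -0.001, 3.126]
wrist_force: [0.3, 0.2, 0.6]
finger_gap: 51.5
finger_force: 0.0
```

carry_out(
  slide=[
    [0, 0, 0.06],
    [0, 0, 0.12],
    [0, 0, 0.12],
    [0, 0, 0.12],
    [0, 0, 0.12],
    [0, 0, 0.12],
    [0, 0, 0.12],
    [0, 0, 0.1],
    [0, 0, 0.08],
    [0, 0, 0.08],
  ],
  dr=[
    [0, 0, 0],
    [0, 0, 0],
    [0, 0, 0],
    [0, 0, 0],
    [0, 0, 0],
    [0, 0, 0],
    [0, 0, 0],
    [0, 0, 0],
    [0, 0, 0],
    [0, 0, 0],
  ],
  gripper=[55, 55, 0, 0, 0, 0, 0, 0, 0, 0],
)

```text
clock: 23.87
eef_pos: [611.6, -252.6, 160.1]
eef_rot: [3.141, -0.002, 3.126]
wrist_force: [1.6, 0.3, -0.4]
finger_gap: 2.1
finger_force: 0.0
```

carry_out(
  slide=[
    [0, 0, -0.006],
    [0, 0, -0.012],
    [0, 0, -0.018],
    [0, 0, -0.024],
    [0, 0, -0.024],
  ],
  dr=[
    [0, 0, 0],
    [0, 0, 0],
    [0, 0, 0],
    [0, 0, 0],
    [0, 0, 0],
  ],
  gripper=[0, 0, 0, 0, 0],
)

```text
clock: 24.28
eef_pos: [612.1, -252.8, 156.3]
eef_rot: [-3.141, 0.0, 3.126]
wrist_force: [-0.5, 1.4, 3.0]
finger_gap: 0.6
finger_force: 1.6
```

Contact is at tip z ≈ 59, as expected when seated. I'll press further.

carry_out(
  slide=[
    [0, 0, -0.006],
    [0, 0, -0.012],
    [0, 0, -0.016],
    [0, 0, -0.016],
  ],
  dr=[
    [0, 0, 0],
    [0, 0, 0],
    [0, 0, 0],
    [0, 0, 0],
  ],
  gripper=[0, 0, 0, 0],
)

```text
clock: 24.62
eef_pos: [612.4, -252.9, 155.9]
eef_rot: [-3.14, 0.002, 3.126]
wrist_force: [-15.4, 6.4, 33.0]
finger_gap: 0.7
finger_force: 16.5
```

carry_out(
  slide=[
    [0, 0, -0.006],
    [0, 0, -0.008],
    [0, 0, -0.008],
  ],
  dr=[
    [0, 0, 0],
    [0, 0, 0],
    [0, 0, 0],
  ],
  gripper=[0, 0, 0],
)

```text
clock: 24.87
eef_pos: [612.5, -252.9, 155.7]
eef_rot: [-3.14, 0.003, 3.126]
wrist_force: [-21.0, 9.7, 47.1]
finger_gap: 0.3
finger_force: 23.4
```

carry_out(
  slide=[
    [0, 0, 0.1],
    [0, 0, 0.25],
    [-0.03, 0.1, 0.4],
    [-0.06, 0.24, 0.44],
    [-0.1, 0.4, 0.44],
    [-0.14, 0.55, 0.44],
    [-0.18, 0.7, 0.44],
    [-0.2, 0.8, 0.44],
    [-0.2, 0.8, 0.44],
  ],
  dr=[
    [0, 0, 0],
    [0, 0, 0],
    [0, 0, 0],
    [0, 0, 0.0152],
    [0, 0, 0.0152],
    [0, 0, 0.0152],
    [0, 0, 0.0152],
    [0, 0, 0.0152],
    [0, 0, 0.0152],
  ],
  gripper=[0, 0, 0, 55, 55, 55, 55, 55, 55],
)

```text
clock: 25.62
eef_pos: [561.3, -48.8, 260.3]
eef_rot: [3.141, 0.0, -3.058]
wrist_force: [0.8, -0.4, 1.0]
finger_gap: 37.4
finger_force: 0.0
```

carry_out(
  slide=[
    [-0.05, 0.16, 0],
    [-0.1, 0.32, 0],
    [-0.15, 0.48, 0],
    [-0.2, 0.64, 0],
    [-0.25, 0.8, 0],
    [-0.3, 0.96, 0],
    [-0.3, 1, 0],
    [-0.3, 1, 0],
    [-0.3, 1, 0],
  ],
  dr=[
    [0, 0, 0],
    [0, 0, 0],
    [0.0012, -0.014, 0],
    [0.0024, -0.028, 0],
    [0.0036, -0.042, 0],
    [0.005, -0.0587, 0],
    [0.005, -0.0587, 0],
    [0.005, -0.0587, 0],
    [0.005, -0.0587, 0],
  ],
  gripper=[55, 55, 55, 55, 55, 55, 55, 55, 55],
)

```text
clock: 26.37
eef_pos: [487.2, 197.2, 260.1]
eef_rot: [3.14, 0.37, -3.061]
wrist_force: [0.9, -0.9, 0.1]
finger_gap: 51.7
finger_force: 0.0
```

```bash
python3 - <<'E'
from h import *
s=read_state();p=s["eef_pos"];R=Ro.from_euler('xyz',s["eef_rot"]).as_matrix()
print(p,R[:,2],R[:,1], s["finger_gap"],"needed shift/250", (np.array([469.6,265.5,194.7])-p)/250)
E
```

```text
[487.24980353 197.20256969 260.06986573] [ 0.36023578  0.03081501 -0.9323522 ] [-0.08126194  0.99669158  0.00154406] 51.663652304064605 needed shift/250 [-0.07059921  0.27318972 -0.26147946]
```

carry_out(
  slide=[
    [-0.03, 0.12, 0],
    [-0.05, 0.2, -0.1],
    [-0.07, 0.27, -0.2],
    [-0.07, 0.27, -0.26],
    [-0.07, 0.27, -0.26],
    [-0.07, 0.27, -0.26],
    [-0.07, 0.27, -0.26],
  ],
  dr=[
    [0, 0, 0],
    [0, 0, 0],
    [0, 0, 0],
    [0, 0, 0],
    [0, 0, 0],
    [0, 0, 0],
    [0, 0, 0],
  ],
  gripper=[55, 55, 55, 55, 55, 55, 55],
)

```text
clock: 26.95
eef_pos: [470.6, 263.7, 196.0]
eef_rot: [3.139, 0.371, -3.064]
wrist_force: [0.2, 0.8, 0.7]
finger_gap: 51.6
finger_force: 0.0
```

```bash
python3 - <<'E'
from h import *
s=read_state();p=s["eef_pos"]
print(p,s["qd"].round(3),"needed shift/250", (np.array([491.2,267.4,138.8])-p)/250)
E
```

```text
[470.6474376  263.72373923 196.01555581] [ 0.006 -0.011 -0.002 -0.002 -0.004  0.006] needed shift/250 [ 0.08221025  0.01470504 -0.22886222]
```

carry_out(
  slide=[
    [0.025, 0.006, -0.08],
    [0.055, 0.01, -0.16],
    [0.082, 0.014, -0.228],
    [0.082, 0.014, -0.228],
    [0.082, 0.014, -0.228],
    [0.082, 0.014, -0.228],
  ],
  dr=[
    [0, 0, 0],
    [0, 0, 0],
    [0, 0, 0],
    [0, 0, 0],
    [0, 0, 0],
    [0, 0, 0],
  ],
  gripper=[55, 55, 55, 55, 55, 55],
)

```text
clock: 27.45
eef_pos: [490.6, 268.0, 139.6]
eef_rot: [3.139, 0.372, -3.063]
wrist_force: [-0.6, -0.4, 0.5]
finger_gap: 51.7
finger_force: 0.0
```

carry_out(
  slide=[
    [0, 0, 0],
    [0, 0, 0],
    [0, 0, 0],
    [0, 0, 0],
    [0, 0, 0],
    [0, 0, 0],
    [0, 0, 0],
  ],
  dr=[
    [0, 0, 0],
    [0, 0, 0],
    [0, 0, 0],
    [0, 0, 0],
    [0, 0, 0],
    [0, 0, 0],
    [0, 0, 0],
  ],
  gripper=[20, 20, 20, 20, 20, 20, 20],
)

```text
clock: 28.03
eef_pos: [490.2, 268.4, 138.7]
eef_rot: [3.139, 0.371, -3.062]
wrist_force: [-3.5, -1.4, 6.9]
finger_gap: 32.0
finger_force: 40.0
```

carry_out(
  slide=[
    [-0.02, -0.0017, 0.05],
    [-0.04, -0.0034, 0.1],
    [-0.06, -0.005, 0.16],
    [-0.086, -0.0075, 0.224],
    [-0.086, -0.0075, 0.224],
    [-0.086, -0.0075, 0.224],
  ],
  dr=[
    [0, 0, 0],
    [0, 0, 0],
    [0, 0, 0],
    [0, 0, 0],
    [0, 0, 0],
    [0, 0, 0],
  ],
  gripper=[20, 20, 20, 20, 20, 20],
)

```text
clock: 28.53
eef_pos: [468.6, 266.5, 194.1]
eef_rot: [3.139, 0.371, -3.062]
wrist_force: [0.6, -0.1, -2.6]
finger_gap: 32.0
finger_force: 40.0
```

carry_out(
  slide=[
    [0, 0, 0.1],
    [0, 0, 0.2],
    [0.02, -0.1, 0.3],
    [0.04, -0.25, 0.3],
    [0.06, -0.4, 0.3],
    [0.08, -0.55, 0.3],
    [0.1, -0.7, 0.3],
    [0.1, -0.8, 0.3],
    [0.1, -0.8, 0.3],
    [0.1, -0.8, 0.3],
  ],
  dr=[
    [0, 0, 0],
    [-0.0012, 0.014, 0],
    [-0.0024, 0.028, 0],
    [-0.0036, 0.042, 0],
    [-0.005, 0.0587, 0],
    [-0.005, 0.0587, 0],
    [-0.005, 0.0587, 0],
    [-0.005, 0.0587, 0],
    [-0.005, 0.0587, 0],
    [-0.005, 0.0587, 0],
  ],
  gripper=[20, 20, 20, 20, 20, 20, 20, 20, 20, 20],
)

```text
clock: 29.37
eef_pos: [493.8, 65.3, 267.7]
eef_rot: [-3.142, -0.001, -3.064]
wrist_force: [0.8, 0.1, -2.2]
finger_gap: 31.6
finger_force: 40.0
```

carry_out(
  slide=[
    [0.04, -0.16, 0],
    [0.08, -0.32, 0],
    [0.11, -0.48, 0],
    [0.14, -0.64, 0],
    [0.17, -0.8, 0],
    [0.2, -0.96, 0],
    [0.2, -1, 0],
    [0.2, -1, 0],
    [0.2, -1, 0],
    [0.2, -1, 0],
  ],
  dr=[
    [0, 0, -0.0152],
    [0, 0, -0.0152],
    [0, 0, -0.0152],
    [0, 0, -0.0152],
    [0, 0, -0.0152],
    [0, 0, -0.0152],
    [0, 0, -0.0152],
    [0, 0, -0.0152],
    [0, 0, -0.0152],
    [0, 0, -0.0152],
  ],
  gripper=[20, 20, 20, 20, 20, 20, 20, 20, 20, 20],
)

```text
clock: 30.2
eef_pos: [543.8, -182.0, 268.4]
eef_rot: [3.141, -0.001, 3.127]
wrist_force: [0.3, 1.0, -1.6]
finger_gap: 31.9
finger_force: 40.0
```

carry_out(
  slide=[
    [0.05, -0.14, 0],
    [0.096, -0.273, 0],
    [0.096, -0.273, 0],
    [0.096, -0.273, 0],
    [0.096, -0.273, 0],
  ],
  dr=[
    [0, 0, 0],
    [0, 0, 0],
    [0, 0, 0],
    [0, 0, 0],
    [0, 0, 0],
  ],
  gripper=[20, 20, 20, 20, 20],
)

```text
clock: 30.62
eef_pos: [567.7, -250.3, 268.7]
eef_rot: [3.141, -0.0, 3.127]
wrist_force: [-0.0, 0.2, -1.5]
finger_gap: 31.8
finger_force: 40.0
```

carry_out(
  slide=[
    [0, -0.005, -0.12],
    [0, -0.005, -0.24],
    [0, -0.005, -0.36],
    [0, -0.005, -0.36],
    [0, -0.005, -0.36],
    [0, -0.005, -0.36],
  ],
  dr=[
    [0, 0, 0],
    [0, 0, 0],
    [0, 0, 0],
    [0, 0, 0],
    [0, 0, 0],
    [0, 0, 0],
  ],
  gripper=[20, 20, 20, 20, 20, 20],
)

```text
clock: 31.12
eef_pos: [568.3, -252.5, 181.2]
eef_rot: [-3.141, 0.002, 3.127]
wrist_force: [0.8, 0.1, -1.6]
finger_gap: 32.1
finger_force: 40.0
```

carry_out(
  slide=[
    [0, 0, -0.02],
    [0, 0, -0.04],
    [0, 0, -0.06],
    [0, 0, -0.08],
    [0, 0, -0.1],
    [0, 0, -0.11],
    [0, 0, -0.11],
    [0, 0, -0.11],
  ],
  dr=[
    [0, 0, 0],
    [0, 0, 0],
    [0, 0, 0],
    [0, 0, 0],
    [0, 0, 0],
    [0, 0, 0],
    [0, 0, 0],
    [0, 0, 0],
  ],
  gripper=[20, 20, 20, 20, 20, 20, 20, 20],
)

```text
clock: 31.78
eef_pos: [567.7, -252.9, 151.1]
eef_rot: [3.141, 0.0, 3.126]
wrist_force: [2.6, 3.3, -3.0]
finger_gap: 31.8
finger_force: 40.0
```

carry_out(
  slide=[
    [0, 0.002, -0.01],
    [0, 0.004, -0.02],
    [0, 0.004, -0.03],
    [0, 0.004, -0.034],
    [0, 0.004, -0.038],
    [0, 0.004, -0.038],
  ],
  dr=[
    [0, 0, 0],
    [0, 0, 0],
    [0, 0, 0],
    [0, 0, 0],
    [0, 0, 0],
    [0, 0, 0],
  ],
  gripper=[20, 20, 20, 20, 20, 20],
)

```text
clock: 32.28
eef_pos: [567.9, -251.9, 143.2]
eef_rot: [3.142, 0.001, 3.126]
wrist_force: [-1.8, 7.2, 13.3]
finger_gap: 32.0
finger_force: 40.0
```

carry_out(
  slide=[
    [0, 0, -0.004],
    [0, 0, -0.008],
    [0, 0, -0.008],
  ],
  dr=[
    [0, 0, 0],
    [0, 0, 0],
    [0, 0, 0],
  ],
  gripper=[20, 20, 20],
)

```text
clock: 32.53
eef_pos: [568.1, -251.9, 142.6]
eef_rot: [-3.141, 0.002, 3.126]
wrist_force: [-5.5, 10.2, 26.1]
finger_gap: 32.1
finger_force: 40.0
```

Seated at the expected height. I'll release it, lift, and press from above with the fingers closed.

carry_out(
  slide=[
    [0, 0, 0.006],
    [0, 0, 0.008],
    [0, 0, 0.008],
    [0, 0, 0.008],
    [0, 0, 0.008],
    [0, 0, 0.008],
  ],
  dr=[
    [0, 0, 0],
    [0, 0, 0],
    [0, 0, 0],
    [0, 0, 0],
    [0, 0, 0],
    [0, 0, 0],
  ],
  gripper=[20, 55, 55, 55, 55, 55],
)

```text
clock: 33.03
eef_pos: [567.4, -252.3, 141.6]
eef_rot: [3.142, -0.001, 3.126]
wrist_force: [0.2, -0.1, -0.4]
finger_gap: 51.9
finger_force: 0.0
```

carry_out(
  slide=[
    [0, 0, 0.06],
    [0, 0, 0.12],
    [0, 0, 0.12],
    [0, 0, 0.12],
    [0, 0, 0.12],
    [0, 0, 0.12],
    [0, 0, 0.12],
    [0, 0, 0.1],
    [0, 0, 0.08],
    [0, 0, 0.08],
  ],
  dr=[
    [0, 0, 0],
    [0, 0, 0],
    [0, 0, 0],
    [0, 0, 0],
    [0, 0, 0],
    [0, 0, 0],
    [0, 0, 0],
    [0, 0, 0],
    [0, 0, 0],
    [0, 0, 0],
  ],
  gripper=[55, 55, 0, 0, 0, 0, 0, 0, 0, 0],
)

```text
clock: 33.87
eef_pos: [567.1, -251.9, 160.2]
eef_rot: [3.141, -0.002, 3.126]
wrist_force: [-0.6, -0.5, -0.0]
finger_gap: 2.3
finger_force: 0.0
```

carry_out(
  slide=[
    [0, 0, -0.006],
    [0, 0, -0.012],
    [0, 0, -0.018],
    [0, 0, -0.024],
    [0, 0, -0.024],
  ],
  dr=[
    [0, 0, 0],
    [0, 0, 0],
    [0, 0, 0],
    [0, 0, 0],
    [0, 0, 0],
  ],
  gripper=[0, 0, 0, 0, 0],
)

```text
clock: 34.28
eef_pos: [567.6, -252.2, 156.4]
eef_rot: [-3.141, 0.0, 3.126]
wrist_force: [-1.6, 1.6, 4.0]
finger_gap: 0.3
finger_force: 1.9
```

carry_out(
  slide=[
    [0, 0, -0.006],
    [0, 0, -0.012],
    [0, 0, -0.018],
    [0, 0, -0.022],
    [0, 0, -0.022],
  ],
  dr=[
    [0, 0, 0],
    [0, 0, 0],
    [0, 0, 0],
    [0, 0, 0],
    [0, 0, 0],
  ],
  gripper=[0, 0, 0, 0, 0],
)

```text
clock: 34.7
eef_pos: [568.0, -252.3, 155.6]
eef_rot: [-3.14, 0.003, 3.126]
wrist_force: [-21.4, 9.8, 48.1]
finger_gap: 0.7
finger_force: 24.0
```

carry_out(
  slide=[
    [0, 0, 0.1],
    [0, 0, 0.25],
    [-0.03, 0.1, 0.4],
    [-0.06, 0.24, 0.44],
    [-0.1, 0.4, 0.44],
    [-0.12, 0.55, 0.44],
    [-0.14, 0.7, 0.44],
    [-0.16, 0.8, 0.44],
    [-0.16, 0.8, 0.44],
  ],
  dr=[
    [0, 0, 0],
    [0, 0, 0],
    [0, 0, 0],
    [0, 0, 0.0152],
    [0, 0, 0.0152],
    [0, 0, 0.0152],
    [0, 0, 0.0152],
    [0, 0, 0.0152],
    [0, 0, 0.0152],
  ],
  gripper=[0, 0, 0, 50, 50, 50, 50, 50, 50],
)

```text
clock: 35.45
eef_pos: [526.8, -48.4, 260.8]
eef_rot: [3.141, 0.0, -3.058]
wrist_force: [0.3, -0.2, 0.2]
finger_gap: 37.2
finger_force: 0.0
```

carry_out(
  slide=[
    [-0.04, 0.16, 0],
    [-0.08, 0.32, 0],
    [-0.12, 0.48, 0],
    [-0.16, 0.64, 0],
    [-0.184, 0.74, 0],
    [-0.184, 0.74, -0.1],
    [-0.184, 0.74, -0.2],
    [-0.184, 0.74, -0.28],
    [-0.184, 0.74, -0.28],
    [-0.184, 0.74, -0.28],
  ],
  dr=[
    [0, 0, 0],
    [0.0012, -0.014, 0],
    [0.0024, -0.028, 0],
    [0.0036, -0.042, 0],
    [0.005, -0.0587, 0],
    [0.005, -0.0587, 0],
    [0.005, -0.0587, 0],
    [0.005, -0.0587, 0],
    [0.005, -0.0587, 0],
    [0.005, -0.0587, 0],
  ],
  gripper=[50, 50, 50, 50, 50, 50, 50, 50, 50, 50],
)

```text
clock: 36.28
eef_pos: [481.7, 132.5, 190.3]
eef_rot: [3.14, 0.369, -3.062]
wrist_force: [-0.3, -0.2, 0.3]
finger_gap: 47.2
finger_force: 0.0
```

carry_out(
  slide=[
    [0, 0, 0],
    [0, 0, 0],
    [0, 0, 0],
  ],
  dr=[
    [0, 0, 0],
    [0, 0, 0],
    [0, 0, 0],
  ],
  gripper=[50, 50, 50],
)

```text
clock: 36.53
eef_pos: [482.0, 132.8, 191.6]
eef_rot: [3.139, 0.372, -3.063]
wrist_force: [0.3, -0.9, -0.8]
finger_gap: 47.2
finger_force: 0.0
```

```bash
python3 - <<'E'
from h import *
s=read_state();p=s["eef_pos"];R=Ro.from_euler('xyz',s["eef_rot"]).as_matrix()
print(p,s["qd"].round(3),R[:,2],R[:,1],"needed shift/250", (np.array([502.5,140.2,133.6])-p)/250)
m=camera_model("wrist");im=camera("wrist")[:,:,::-1]
q=pj(m,[533.8,142.9,52.5],True)[0];print(q); c=np.round(q).astype(int)
a=im[c[1]-45:c[1]+45,c[0]-60:c[0]+60].copy();cv2.circle(a,(60,45),1,(0,0,255),-1)
t=camera("top")[:,:,::-1][158:260,380:444]
out=np.zeros((450,890,3),np.uint8)[:, :800]; out[:,:600-12]=cv2.resize(a,(588,441+9),interpolation=cv2.INTER_CUBIC); out[:320,595:796]=cv2.resize(t,(201,320),interpolation=cv2.INTER_CUBIC)
cv2.imwrite("pics/s1.png",out)
E
```

```text
[482.02879487 132.77795214 191.61262919] [ 0.002  0.004  0.005 -0.002 -0.002 -0.   ] [ 0.36227517  0.03094786 -0.93155726] [-0.07981135  0.99680782  0.00207759] needed shift/250 [ 0.08188482  0.02968819 -0.23205052]
[286.37958235 222.3455681 ]
```

View pics/s1.png

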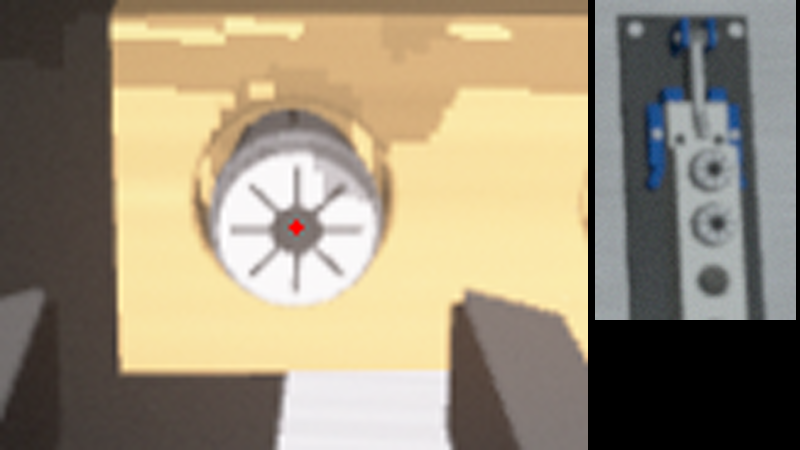

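The predicted head centre (red dot) lies exactly on the small collet's axis at (296,227). At the right, both large collets sit in their seats. Now gripping.

carry_out(
  slide=[
    [0.0, 0.029, 0],
    [0.025, 0.029, -0.08],
    [0.055, 0.029, -0.16],
    [0.082, 0.03, -0.232],
    [0.082, 0.03, -0.232],
    [0.082, 0.03, -0.232],
    [0.082, 0.03, -0.232],
    [0.082, 0.03, -0.232],
  ],
  dr=[
    [0, 0, 0],
    [0, 0, 0],
    [0, 0, 0],
    [0, 0, 0],
    [0, 0, 0],
    [0, 0, 0],
    [0, 0, 0],
    [0, 0, 0],
  ],
  gripper=[50, 50, 50, 50, 50, 50, 50, 50],
)

```text
clock: 37.3
eef_pos: [502.2, 140.6, 133.7]
eef_rot: [3.139, 0.372, -3.062]
wrist_force: [0.3, -0.9, -0.3]
finger_gap: 47.1
finger_force: 0.0
```

carry_out(
  slide=[
    [0, 0, 0],
    [0, 0, 0],
    [0, 0, 0],
    [0, 0, 0],
    [0, 0, 0],
    [0, 0, 0],
    [0, 0, 0],
  ],
  dr=[
    [0, 0, 0],
    [0, 0, 0],
    [0, 0, 0],
    [0, 0, 0],
    [0, 0, 0],
    [0, 0, 0],
    [0, 0, 0],
  ],
  gripper=[12, 12, 12, 12, 12, 12, 12],
)

```text
clock: 37.88
eef_pos: [502.2, 140.4, 132.7]
eef_rot: [3.14, 0.371, -3.062]
wrist_force: [-2.9, -0.7, 5.4]
finger_gap: 25.3
finger_force: 40.0
```

carry_out(
  slide=[
    [-0.02, -0.0017, 0.05],
    [-0.04, -0.0034, 0.1],
    [-0.06, -0.005, 0.16],
    [-0.086, -0.0075, 0.224],
    [-0.086, -0.0075, 0.224],
    [-0.086, -0.0075, 0.224],
  ],
  dr=[
    [0, 0, 0],
    [0, 0, 0],
    [0, 0, 0],
    [0, 0, 0],
    [0, 0, 0],
    [0, 0, 0],
  ],
  gripper=[12, 12, 12, 12, 12, 12],
)

```text
clock: 38.38
eef_pos: [480.7, 138.5, 188.5]
eef_rot: [3.139, 0.371, -3.062]
wrist_force: [1.0, -0.2, -0.9]
finger_gap: 25.1
finger_force: 40.0
```

carry_out(
  slide=[
    [0, 0, 0.1],
    [0, 0, 0.2],
    [0.02, -0.1, 0.3],
    [0.04, -0.25, 0.3],
    [0.06, -0.4, 0.3],
    [0.08, -0.55, 0.3],
    [0.08, -0.7, 0.3],
    [0.08, -0.7, 0.3],
    [0.08, -0.7, 0.3],
  ],
  dr=[
    [0, 0, 0],
    [-0.0012, 0.014, 0],
    [-0.0024, 0.028, 0],
    [-0.0036, 0.042, 0],
    [-0.005, 0.0587, 0],
    [-0.005, 0.0587, 0],
    [-0.005, 0.0587, 0],
    [-0.005, 0.0587, 0],
    [-0.005, 0.0587, 0],
  ],
  gripper=[12, 12, 12, 12, 12, 12, 12, 12, 12],
)

```text
clock: 39.13
eef_pos: [500.6, -38.1, 261.8]
eef_rot: [3.141, -0.002, -3.065]
wrist_force: [-0.3, 0.0, -1.7]
finger_gap: 25.3
finger_force: 40.0
```

carry_out(
  slide=[
    [0.02, -0.16, 0],
    [0.04, -0.32, 0],
    [0.06, -0.48, 0],
    [0.08, -0.64, 0],
    [0.094, -0.8, 0],
    [0.094, -0.859, 0],
    [0.094, -0.859, 0],
    [0.094, -0.859, 0],
    [0.094, -0.859, 0],
    [0.094, -0.859, 0],
  ],
  dr=[
    [0, 0, -0.0152],
    [0, 0, -0.0152],
    [0, 0, -0.0152],
    [0, 0, -0.0152],
    [0, 0, -0.0152],
    [0, 0, -0.0152],
    [0, 0, -0.0152],
    [0, 0, -0.0152],
    [0, 0, -0.0152],
    [0, 0, -0.0152],
  ],
  gripper=[12, 12, 12, 12, 12, 12, 12, 12, 12, 12],
)

```text
clock: 39.97
eef_pos: [524.4, -249.5, 263.3]
eef_rot: [3.141, -0.0, 3.128]
wrist_force: [-0.4, -0.3, -1.0]
finger_gap: 25.4
finger_force: 40.0
```

carry_out(
  slide=[
    [0, 0, -0.12],
    [0, 0, -0.24],
    [0, 0, -0.34],
    [0, 0, -0.34],
    [0, 0, -0.34],
    [0, 0, -0.34],
    [0, 0, -0.34],
  ],
  dr=[
    [0, 0, 0],
    [0, 0, 0],
    [0, 0, 0],
    [0, 0, 0],
    [0, 0, 0],
    [0, 0, 0],
    [0, 0, 0],
  ],
  gripper=[12, 12, 12, 12, 12, 12, 12],
)

```text
clock: 40.55
eef_pos: [524.8, -251.2, 180.5]
eef_rot: [-3.14, 0.003, 3.126]
wrist_force: [-0.6, 0.3, -1.0]
finger_gap: 25.4
finger_force: 40.0
```

carry_out(
  slide=[
    [0, 0, -0.02],
    [0, 0, -0.04],
    [0, 0, -0.06],
    [0, 0, -0.08],
    [0, 0, -0.1],
    [0, 0, -0.11],
    [0, 0, -0.12],
    [0, 0, -0.12],
    [0, 0, -0.12],
  ],
  dr=[
    [0, 0, 0],
    [0, 0, 0],
    [0, 0, 0],
    [0, 0, 0],
    [0, 0, 0],
    [0, 0, 0],
    [0, 0, 0],
    [0, 0, 0],
    [0, 0, 0],
  ],
  gripper=[12, 12, 12, 12, 12, 12, 12, 12, 12],
)

```text
clock: 41.3
eef_pos: [524.1, -251.3, 148.4]
eef_rot: [3.142, -0.0, 3.126]
wrist_force: [-0.5, -0.0, -1.2]
finger_gap: 25.5
finger_force: 40.0
```

carry_out(
  slide=[
    [0, 0, -0.01],
    [0, 0, -0.016],
    [0, 0, -0.02],
    [0, 0, -0.02],
  ],
  dr=[
    [0, 0, 0],
    [0, 0, 0],
    [0, 0, 0],
    [0, 0, 0],
  ],
  gripper=[12, 12, 12, 12],
)

```text
clock: 41.63
eef_pos: [524.1, -251.3, 143.5]
eef_rot: [-3.142, 0.0, 3.126]
wrist_force: [-0.0, 1.4, 1.7]
finger_gap: 25.2
finger_force: 40.0
```

carry_out(
  slide=[
    [0, 0, -0.004],
    [0, 0, -0.008],
    [0, 0, -0.012],
    [0, 0, -0.012],
  ],
  dr=[
    [0, 0, 0],
    [0, 0, 0],
    [0, 0, 0],
    [0, 0, 0],
  ],
  gripper=[12, 12, 12, 12],
)

```text
clock: 41.97
eef_pos: [524.1, -251.3, 142.3]
eef_rot: [-3.141, 0.0, 3.126]
wrist_force: [-10.5, 5.8, 21.9]
finger_gap: 25.1
finger_force: 40.0
```

carry_out(
  slide=[
    [0, 0, 0.008],
    [0, 0, 0.01],
    [0, 0, 0.01],
    [0, 0, 0.01],
    [0, 0, 0.01],
    [0, 0, 0.01],
  ],
  dr=[
    [0, 0, 0],
    [0, 0, 0],
    [0, 0, 0],
    [0, 0, 0],
    [0, 0, 0],
    [0, 0, 0],
  ],
  gripper=[12, 50, 50, 50, 50, 50],
)

```text
clock: 42.47
eef_pos: [524.0, -251.3, 142.7]
eef_rot: [3.142, -0.0, 3.126]
wrist_force: [0.3, 0.0, -0.0]
finger_gap: 46.8
finger_force: 0.0
```

carry_out(
  slide=[
    [0, 0, 0.06],
    [0, 0, 0.12],
    [0, 0, 0.12],
    [0, 0, 0.12],
    [0, 0, 0.12],
    [0, 0, 0.12],
    [0, 0, 0.12],
    [0, 0, 0.1],
    [0, 0, 0.08],
    [0, 0, 0.07],
  ],
  dr=[
    [0, 0, 0],
    [0, 0, 0],
    [0, 0, 0],
    [0, 0, 0],
    [0, 0, 0],
    [0, 0, 0],
    [0, 0, 0],
    [0, 0, 0],
    [0, 0, 0],
    [0, 0, 0],
  ],
  gripper=[50, 50, 0, 0, 0, 0, 0, 0, 0, 0],
)

```text
clock: 43.3
eef_pos: [523.8, -251.1, 159.2]
eef_rot: [3.141, -0.001, 3.126]
wrist_force: [0.6, -0.2, 0.1]
finger_gap: 0.7
finger_force: 0.0
```

carry_out(
  slide=[
    [0, 0, -0.006],
    [0, 0, -0.012],
    [0, 0, -0.018],
    [0, 0, -0.024],
    [0, 0, -0.03],
    [0, 0, -0.034],
    [0, 0, -0.034],
  ],
  dr=[
    [0, 0, 0],
    [0, 0, 0],
    [0, 0, 0],
    [0, 0, 0],
    [0, 0, 0],
    [0, 0, 0],
    [0, 0, 0],
  ],
  gripper=[0, 0, 0, 0, 0, 0, 0],
)

```text
clock: 43.88
eef_pos: [524.3, -251.4, 153.7]
eef_rot: [-3.141, 0.001, 3.126]
wrist_force: [-6.6, 3.6, 19.0]
finger_gap: 0.1
finger_force: 9.1
```

carry_out(
  slide=[
    [0, 0, -0.006],
    [0, 0, -0.008],
    [0, 0, -0.008],
  ],
  dr=[
    [0, 0, 0],
    [0, 0, 0],
    [0, 0, 0],
  ],
  gripper=[0, 0, 0],
)

```text
clock: 44.13
eef_pos: [524.4, -251.4, 153.2]
eef_rot: [-3.14, 0.002, 3.126]
wrist_force: [-13.8, 6.5, 34.0]
finger_gap: 0.6
finger_force: 17.2
```

carry_out(
  slide=[
    [0, 0, 0.1],
    [0, 0, 0.25],
    [0, 0, 0.4],
    [-0.1, 0.1, 0.56],
    [-0.2, 0.25, 0.6],
    [-0.3, 0.4, 0.6],
    [-0.4, 0.5, 0.6],
    [-0.4, 0.65, 0.6],
    [-0.4, 0.65, 0.6],
    [-0.4, 0.65, 0.6],
  ],
  dr=[
    [0, 0, 0],
    [0, 0, 0],
    [0, 0, 0],
    [0, 0, 0],
    [0, 0, 0],
    [0, 0, 0],
    [0, 0, 0],
    [0, 0, 0],
    [0, 0, 0],
    [0, 0, 0],
  ],
  gripper=[0, 0, 0, 50, 50, 50, 50, 50, 50, 50],
)

```text
clock: 44.97
eef_pos: [423.9, -87.4, 300.6]
eef_rot: [-3.141, 0.002, 3.129]
wrist_force: [0.5, -0.4, -0.0]
finger_gap: 43.7
finger_force: 0.0
```

```bash
python3 - <<'E'
from h import *
f=lambda n:np.mean([camera(n)[:,:,::-1].astype(float) for _ in range(4)],0).astype(np.uint8)
T=f("top");S=f("side")
out=np.zeros((600,800,3),np.uint8)
out[:,:300]=cv2.resize(T[158:286,380:444],(300,600),interpolation=cv2.INTER_CUBIC)
out[:215,305:795]=cv2.resize(S[132:176,230:330],(490,215),interpolation=cv2.INTER_CUBIC)
out[220:595,305:795]=cv2.resize(T[120:340,120:408],(490,375))
cv2.imwrite("pics/end.png",out); print(read_state()["clock"])
E
```

```text
45.3667
```

View pics/end.png

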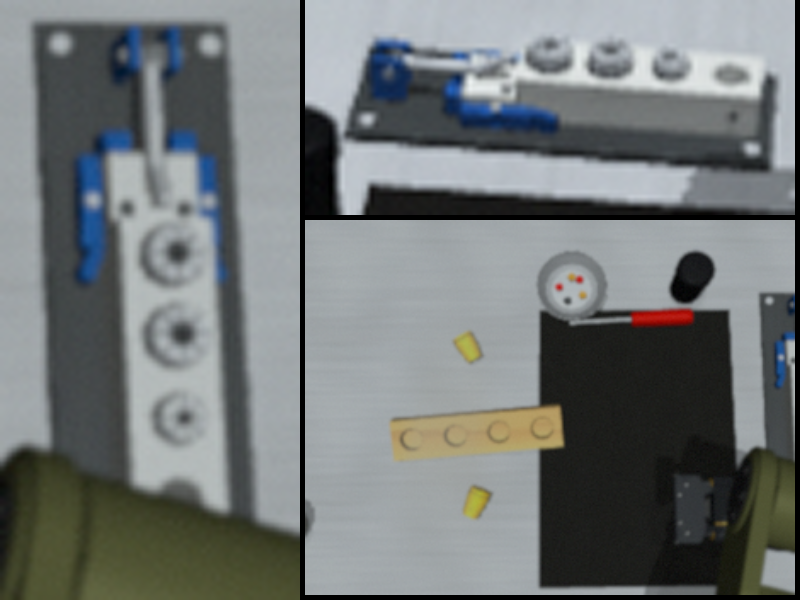

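The final picture shows the block home under the finger, and its heads at (176,252), (181,333) and (182,418) are seated upright. The rack is empty, and the dish, air can, screwdriver and look-alikes haven't moved.

```bash
python3 -c "
from cell import *
print(sign_off())"
```

```text
the job is handed in; nothing more can be done
None
```

The job is handed in at about 45 s: the block is home against the stop with the hold-down finger on its tongue, and all three collets in the rack (two large, one small) are pressed home in seats of their own size; the bystanders were not touched.

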